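Clamp a maple strip with the ratchet lever

ROBOT

A 7-joint arm with a two-finger parallel gripper is mounted at the origin on the work surface; the furniture and walls round the work are solid. World frame = base frame: x ahead of the robot, y to its left, z up, the work surface at z = 0. Lengths are in m, angles in rad, forces in N, time in s.
With the tool pointing down it reaches from about 0.425 to 0.875 m from the base axis. Payload 4.7 kg.
Tool frame: the origin (TCP) lies on the mounting face of the last link; the fingertips stand 182 mm ahead of it and the grasp point (between the pads) lies 164 mm ahead of it; x points along the fingers, y is the direction in which the jaws open and shut, and the axes are right-handed (so a half turn about x gives the same grasp; the last joint's range is limited). The gripper opens to 87 mm and grips with 3 to 60 N. Pads are 19 mm wide; open, the fingers measure 117 mm over their backs; the gripper's body (75 mm by 190 mm) begins 51 mm behind the grasp point.
Start: joints at [-1.289, 0.321, -0.07, 1.45, 0.023, 1.371, -0.057], TCP at [0.172, 0.627, 0.405] pointing down, gripper open.
Joint ranges: [-2.86, 2.86], [-0.3, 2.09], [-1.38, 1.24], [0.06, 2.45], [-1.56, 4.7], [0.09, 2.05], [-2.69, 2.69]. Speed limits (rad/s): [2.57, 2.57, 3.14, 3.14, 3.14, 3.14, 3.14].

INTERFACE

Orientations are given as a rotation vector (axis times angle).
In Python, from bench import monitor, get_image, ctrl gives the robot as it stands.
- The arm moves only by the shell command python3 -m creep 'ROWS' [FORCE]. ROWS is JSON, a list of rows, each a list of 7 numbers: the shift along the tool's x, y, z in mm, then the turn, a rotation vector about the tool's x, y, z in rad, then the finger opening in mm, from 0 to 87. A call has 1 to 5 rows; each row shifts and turns the commanded pose from where the row before left it, along the tool's axes as they then stand; what a row does not reach is not made up. A row lasts 1/10 s, in which the tool goes at most 50 mm and 8.59 degrees, less where a joint would pass 70% of its speed; a pose out of reach is approached as far as the arm can. A call is refused whole if a number of a shift passes 50 or a number of a turn 0.15, either way. A call with a gripper value outside its range is refused whole. The fingers move at their own pace and stop on an object; FORCE is the grip in N (left out, the last holds). Time passes only in rows, so rows that do not move let the fingers close. It gives the time, the measured TCP pose, the force and the opening at its end, in the units of the state.
- monitor.get_state(): the state, without advancing time (a new reading comes with each control period).
- get_image(name): name is "side" or "top"; returns a dict with "img" (384x512x3 uint8, red, green, blue), "mtx" (3x3 intrinsics, pixels), "D" ([k1, k2, p1, p2, k3] as OpenCV has them; the pictures are not rectified), "view" (4x4, takes a point from world to camera coordinates). Camera axes: x right, y up, looking along -z (the intrinsics and any distortion apply to the point x, -y, -z); pixel columns grow to the right and rows downward; lengths in m; the calibration is good to about 2 mm. A picture is of the moment at which its call begins. There is no depth.
- ctrl.close_job(): hands the job in, once; it reports no verdict.
The state is a dict: "time": time; "joint_positions": joint angles; "qd": joint speeds; "joint_torque": joint torques, N m; "position": TCP position; "tool_rot": TCP orientation; "ft_force": force on the tool from outside, world axes, zero at the start; "torque": the same for the moment, N m; "grip_width": opening from 0.0 (shut) to 1.0 (fully open).
Only numpy, scipy, OpenCV 4.12 (cv2) and the standard library are available. Lean on these libraries where they do the work, as an engineer would, in place of code of your own. Each camera call takes 0.05 s, during which the arm holds its last target.

TASK

Lay the long pale maple strip on the bed of the blue column clamp and slide it between the rails, under the clamp arm, until its end is at the stop. Then tighten the clamp by working the red-gripped ratchet lever back and forth between its stops (only the clockwise swing turns the nut) until the nut comes up solid and the pad presses the strip. Finish with the lever swung back counter-clockwise to its parking stop and let go, and leave the other things on the bench where they are.

Things in the scene. Friction and masses are not known exactly. Their poses are not given: they have to be found in the camera images.
- clamp: Blue column clamp, bolted down. Origin: centre of the underside of its base (100 mm along x, 230 along y, 14 thick). In its frame, mm: steel bed x -30..30, y -125..30, top z 18; end stop facing -y at y 30, to z 38; two rails, inner faces x -17.5 and 17.5, y -25..30, tops z 30. Column at x 0, y 35..95 carries a ratchet head (radius 52, z 78..120) and the clamp arm.
- stop_point (a point): Where the end of the strip belongs: the middle of the bed's top at the foot of the end stop (clamp's x 0, y 30, z 18 mm). The clamp arm, 24 mm wide, reaches from the column over the bed to 43 mm before the stop, its underside at z 41 mm or higher; the bed beyond is open from above.
- head_axis (a point): Point on the upright axis of the ratchet head (clamp's x 0, y 65 mm) about which nut and lever turn, at the height of the lever's underside (z 99 mm).
- strip: Work piece: long pale maple strip, a plain bar 24 x 155 x 18 mm, about 45 g, loose on the bench. Origin: centre of its underside; long along its y. In place it lies along the clamp's y on the bed, either end first, with its origin at the clamp's x 0, y -47.5, z 18 mm; it has 11 mm of play between the rails.
- pad: Round black rubber pad, 24 mm across, under the arm's end at the clamp's x 0, y 5 mm, on a spring of 4 N per mm. Origin: centre of its lower face. At nut 0 it is 5.6 mm above the top of a strip on the bed; it sinks 2.55 mm per rad of the nut, meets the strip at nut = 2.2 and then compresses its spring.
- nut (a joint): Angle of the ratchet nut in the head, rad, growing clockwise from above (tightening). Starts at 0.2 to 0.9 and comes up solid at 3.8; tight enough from 3.45. Friction (0.4 Nm) keeps it where it is; only the lever turns it, and only clockwise.
- lever (a joint): Angle of the lever about the head axis, rad, clockwise from above: 0 at the parking stop, 1.35 at the other. At q it points to (200 degrees - q) in the clamp's xy, counter-clockwise from +x. Clockwise it takes the nut along after up to 0.35 of free play (18 teeth of 0.349); back it clicks, nearly free. Stays where left. About 4 N at the grip, dead stop when the nut is solid.
- lever_grip (a point): Middle of the red upright grip on the lever's end, 115 mm from the head axis, 137 mm above the bench. A round post 22 to 24 mm across, z 110 to 164 mm, that turns freely about its own upright axis, so a hand may keep its heading while it swings the lever.
- spring_clamp: Black and orange spring clamp lying to the right, bystander.
- offcut: Small maple block 30 x 62 x 22 mm at the back, bystander (not the strip).
- varnish_jar: Brown jar with a black lid, 82 mm tall, at the front right, bystander.

How it is judged:
On the way, in this order (a step that is already met when the one before it is completed fails the run):
1. the strip lies on the bed between the rails with its end at the stop, let go, the clamp still open (y of strip in the frame of clamp between -0.0545 and -0.044 m and x of strip in the frame of clamp between -0.009 and 0.009 m and z of strip in the frame of clamp between 0.015 and 0.0205 m and angle between the y axis of strip and the y axis of clamp, either way round below 0.12 rad and contact force between the fingers and strip below 0.1 N and value of joint nut below 2.3 rad), for 0.2 s.
2. the nut is turned up solid by ratchet swings and the pad presses the strip (value of joint nut above 3.45 rad and contact force between pad and strip above 6 N), for 0.2 s.
At the end, for the whole second after the job is handed in: The strip lies flat along the bed between the rails (within 7 degrees), its end within 7 mm of the stop; the nut is past 3.45 rad and the pad presses the strip with over 6 N; the lever is within 0.2 rad of its parking stop; all at rest, and no bystander moved by 30 mm (all of step 2 and y of strip in the frame of clamp between -0.0545 and -0.044 m and x of strip in the frame of clamp between -0.009 and 0.009 m and z of strip in the frame of clamp between 0.015 and 0.0205 m and angle between the y axis of strip and the y axis of clamp, either way round below 0.12 rad and value of joint lever below 0.2 rad and linear speed of strip below 0.02 m/s); the robot touches nothing.
It fails at once if a bystander is moved by 30 mm or more (distance of any of spring_clamp, offcut, varnish_jar from where it was at the start of the episode above 0.03 m).
It also fails if it takes over 69 s, if anything falls off the work surface, if the arm or the gripper's body presses on something with over 40 N, if the wrist force passes 120 N, or if a joint passes its speed limit or range.

## Working session

There is one attempt and no reset: what is moved stays moved. The work goes in short steps, Python scripts to look and compute and a shell command to move; the robot and the scene stay as the last step left them, time stands still between calls to the robot, and variables do not carry over. Pictures are saved under pics/ and viewed, and the job is handed in when it is done.

```bash
ls; mkdir -p pics; python3 - <<'E'
from bench import monitor,get_image,ctrl
import cv2
s=monitor.get_state(); print(s)
for n in("top","side"):
    d=get_image(n); cv2.imwrite(f"pics/{n}0.png",d["img"][:,:,::-1]); print(n,d["mtx"],d["D"],d["view"])
E
```

```text
pics
{'time': 0.0, 'joint_positions': array([-1.28890165,  0.3218151 , -0.07009153,  1.45169444,  0.02261745,
        1.37081739, -0.05690614]), 'qd': array([ 0.00032537,  0.00114916,  0.00042969, -0.0025286 ,  0.00023625,
        0.00080027, -0.00051287]), 'joint_torque': array([ 5.33572202e-04, -4.91270041e+01, -4.03928831e-01, -3.12535214e+01,
       -6.40128320e-02,  4.33974189e-02,  1.66256959e-04]), 'position': array([0.17196674, 0.62661432, 0.40365662]), 'tool_rot': array([ 0.20865994,  1.56070205, -0.21171753]), 'ft_force': array([-0.29162229, -0.23178483, -0.26008742]), 'torque': array([-0.02597048,  0.02547406, -0.05622849]), 'grip_width': 0.9950097335172756}
top [[372.92166061   0.         256.53342856]
 [  0.         372.92166061 192.85357986]
 [  0.           0.           1.        ]] [-0.05683791  0.          0.          0.          0.        ] [[ 0.02894118 -0.99930434 -0.02352128 -0.05006117]
 [ 0.99645702  0.02698377  0.07965733 -0.55259016]
 [-0.07896722 -0.02574333  0.99654476 -1.16836591]
 [ 0.          0.          0.          1.        ]]
side [[492.53694459   0.         261.72108905]
 [  0.         492.53694459 191.57559661]
 [  0.           0.           1.        ]] [-0.20207525  0.          0.          0.          0.        ] [[ 0.04203439 -0.99890923  0.02033353 -0.06165177]
 [ 0.66809173  0.04323418  0.74282181 -0.45718584]
 [-0.74289067 -0.0176394   0.66918032 -1.28562812]
 [ 0.          0.          0.          1.        ]]
```

View pics/top0.png

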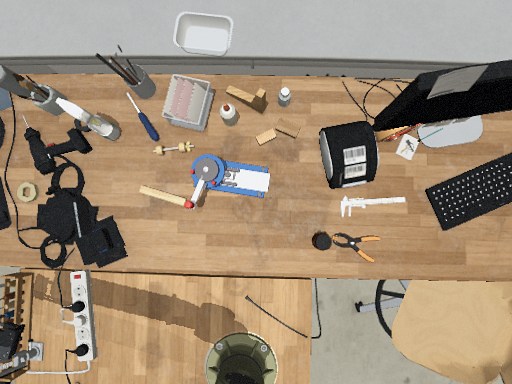

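View pics/side0.png

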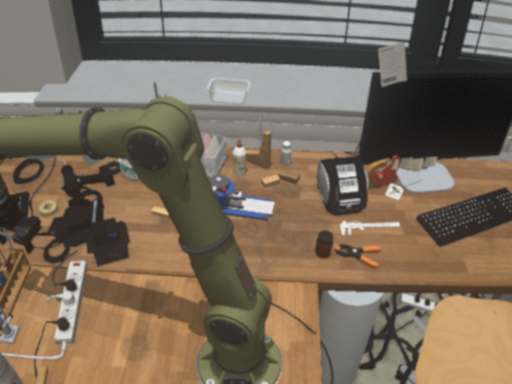

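```bash
python3 - <<'E'
import cv2
a=cv2.imread("pics/top0.png")[90:330,60:260]; cv2.imwrite("pics/top0c1.png",cv2.resize(a,None,fx=2.5,fy=2.5,interpolation=2))
a=cv2.imread("pics/top0.png")[90:330,200:400]; cv2.imwrite("pics/top0c2.png",cv2.resize(a,None,fx=2.5,fy=2.5,interpolation=2))
E
cat > h.py <<'E'
import numpy as np, cv2
from scipy.spatial.transform import Rotation as R
from bench import monitor,get_image,ctrl
F=np.diag([1,-1,-1.])
def cam(d):
    V=np.array(d["view"]); return F@V[:3,:3],F@V[:3,3],np.array(d["mtx"]),np.array(d["D"])
def proj(d,P):
    Rr,t,K,D=cam(d); return cv2.projectPoints(np.array(P,float).reshape(-1,3),cv2.Rodrigues(Rr)[0],t,K,D)[0][:,0]
def unproj(d,px,z):
    Rr,t,K,D=cam(d); u=cv2.undistortPoints(np.array(px,float).reshape(-1,1,2),K,D)[:,0]
    r=np.c_[u,np.ones(len(u))]@Rr; c=-Rr.T@t; z=np.broadcast_to(z,len(u))
    return c+r*((z-c[2])/r[:,2])[:,None]
def snap(n,name,crop=None,f=1):
    d=get_image(n); im=d["img"][:,:,::-1]
    if crop: x0,y0,x1,y1=crop; im=im[y0:y1,x0:x1]
    cv2.imwrite(f"pics/{name}.png",cv2.resize(im,None,fx=f,fy=f,interpolation=2)); return d
E
python3 - <<'E'
from h import *
for n in("top","side"):
    d=get_image(n); print(proj(d,[[0,0,0],[.172,.627,.405],[.172,.627,.22]]))
    Rr,t,K,D=cam(d);print(-Rr.T@t)
s=monitor.get_state();print(R.from_rotvec(s["tool_rot"]).as_matrix(), s['time'])
E
```

```text
[[240.75961349 366.9696667 ]
 [-46.66704574 340.64047142]
 [  7.52434086 320.42840984]]
[ 0.45981857 -0.065193    1.20716928]
[[238.71623999 362.1707136 ]
 [ -5.71132947 197.2715416 ]
 [ 16.45419884 246.61046127]]
[-0.64704757 -0.06449617  1.20117825]
[[-1.99334944e-04  2.64591790e-01  9.64360485e-01]
 [-1.18936009e-03  9.64359759e-01 -2.64591837e-01]
 [-9.99999273e-01 -1.19971427e-03  1.22464316e-04]] 0.2
```

View pics/top0c1.png

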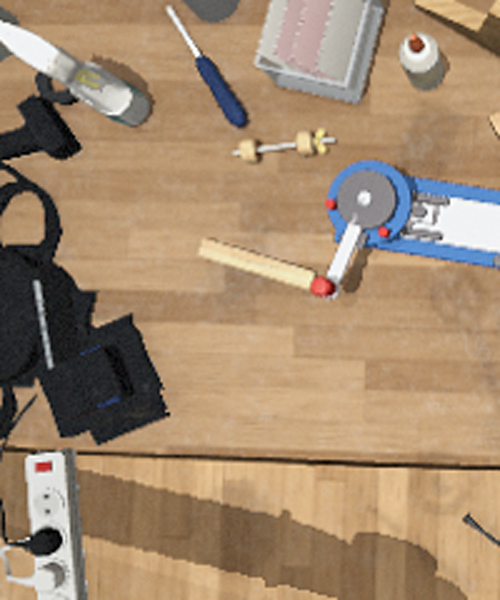

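View pics/top0c2.png

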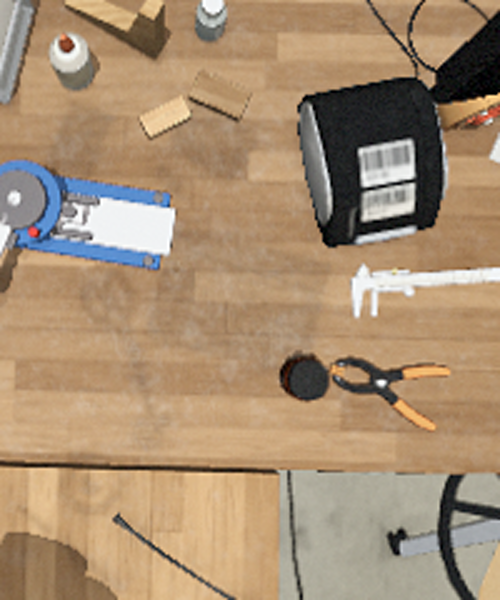

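```bash
python3 - <<'E'
import cv2
a=cv2.imread("pics/top0.png")[145:225,130:280]; cv2.imwrite("pics/top0c3.png",cv2.resize(a,None,fx=5.3,fy=5.3,interpolation=2))
E
```

```text
(no output)
```

View pics/top0c3.png

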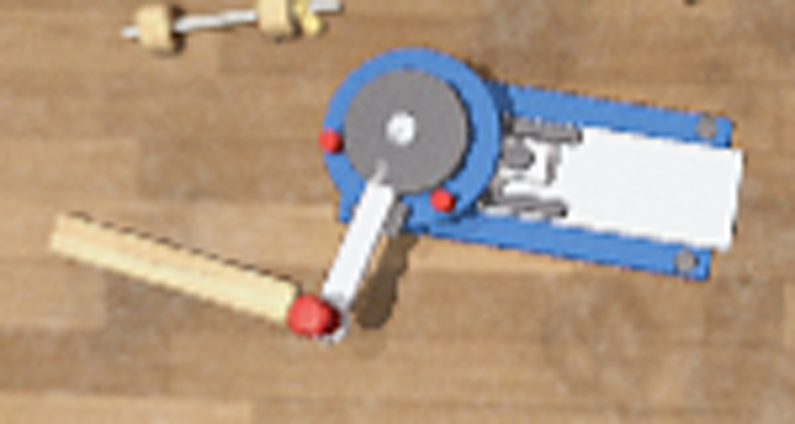

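```bash
cat >> h.py <<'E'
def w2(c,px): return np.array(px)/5.3+np.array([130,145])-0.4
E
python3 - <<'E'
from h import *
from scipy.optimize import least_squares
d=get_image("top")
obj=np.array([[30,-125,18],[-30,-125,18],[50,-115,14],[-50,-115,14],[0,65,120]])/1e3
px=w2(0,[[743,152],[731,248],[732,118],[709,279],[401,128]])
def T(p,o): 
    c,s=np.cos(p[2]),np.sin(p[2]); o=np.asarray(o); return np.c_[p[0]+c*o[:,0]-s*o[:,1],p[1]+s*o[:,0]+c*o[:,1],o[:,2]]
r=least_squares(lambda p:(proj(d,T(p,obj))-px).ravel(),[.5,.0,0.1]); print(r.x,r.fun.reshape(-1,2))
p=r.x
g=unproj(d,w2(0,[[310,315]]),[.160])[0]; ax=T(p,[[0,65,137]] )  # placeholder
ax=T(p,np.array([[0,65,99]])/1e3)[0]
v=g-ax; print("grip",g,np.hypot(*v[:2]), "q",200-(np.degrees(np.arctan2(v[1],v[0]))-np.degrees(p[2]))%360)
print("axis",ax)
print(unproj(d,w2(0,[[62,212],[52,247],[300,290],[290,322]]),[.018,.018,.018,.018]))
print(T(p,[[0,.030,.018],[0,-.0475,.018],[0,-.125,.018]]))
E
```

```text
[ 0.60466077  0.05175141 -0.12492023] [[ 0.25429783 -0.18385698]
 [-0.30202512  0.10662866]
 [ 0.18053747 -0.14575334]
 [-0.18379823  0.035618  ]
 [ 0.04939093  0.17089901]]
grip [0.50584011 0.15453421 0.16      ] 0.11356858096320042 q 32.5457459393148
axis [0.61275948 0.11624491 0.099     ]
[[0.57079259 0.34046216 0.018     ]
 [0.54912933 0.34552597 0.018     ]
 [0.52707889 0.19110337 0.018     ]
 [0.50748925 0.19637145 0.018     ]]
[[ 0.60839863  0.08151764  0.018     ]
 [ 0.59874248  0.00462155  0.018     ]
 [ 0.58908632 -0.07227454  0.018     ]]
```

```bash
cat >> h.py <<'E'
def rot(h): # tool down, jaw y heading h (rad)
    y=np.array([np.cos(h),np.sin(h),0]); x=np.array([0,0,-1.]); return np.c_[x,y,np.cross(x,y)]
def cur():
    s=monitor.get_state(); return np.array(s["position"]),R.from_rotvec(s["tool_rot"])
def plan(pts,g,start=None):
    """pts: list of (pos, heading, nrows). TCP poses; prints rows"""
    p,q=start or cur(); k=0
    for P,h,n in pts:
        P=np.array(P); Q=R.from_matrix(rot(h)); dv=(q.inv()*Q).as_rotvec(); p0,q0=p,q
        for i in range(n):
            p2=p0+(P-p0)*(i+1)/n; q2=q0*R.from_rotvec(dv*(i+1)/n)
            sh=np.round(q.inv().apply(p2-p)*1e3,1); rv=np.round((q.inv()*q2).as_rotvec(),3)
            print("[%g,%g,%g,%g,%g,%g,%g]"%(*(sh+0),*(rv+0),g),end=",\n" if k%5==4 else ","); k+=1
            p=p+q.apply(sh/1e3); q=q*R.from_rotvec(rv)
    print()
    return p,q
def st():
    s=monitor.get_state(); p,q=cur(); y=q.as_matrix()[:,1]
    print("t",round(s["time"],2),"p",p.round(4),"head",round(np.arctan2(y[1],y[0]),4),"down",q.as_matrix()[:,0].round(4),"F",np.round(s["ft_force"],1),"w",round(s["grip_width"]*87,1))
E
python3 - <<'E'
from h import *
st()
plan([([.527,.230,.30],-.285,15)],60)
E
```

```text
t 0.25 p [0.172  0.6268 0.4043] head 1.303 down [-1.e-04 -8.e-04 -1.e+00] F [-0.4 -0.1  0.7] w 87.1
[7,-19.2,29.8,0.106,0,0,60],[6.9,-16,31.7,0.106,0,0,60],[7,-12.5,33.2,0.106,0,0,60],[7,-9,34.4,0.105,0,0,60],[6.9,-5.3,35.1,0.106,0,0,60],
[7,-1.6,35.4,0.106,0,0,60],[7,2.2,35.4,0.106,0,0,60],[6.9,6,35,0.106,0,0,60],[7,9.6,34.2,0.106,0,0,60],[7,13.1,32.9,0.106,0.001,0,60],
[6.9,16.6,31.4,0.106,0,0,60],[7,19.8,29.5,0.105,0,0,60],[6.9,22.8,27.2,0.106,0,0,60],[6.9,25.5,24.7,0.106,0,0,60],[7,28,21.8,0.106,0,0,60],
```

```bash
python3 -m creep '[[7,-19,30,0.106,0,0,60],[7,-16,32,0.106,0,0,60],[7,-12.5,33,0.106,0,0,60],[7,-9,34.5,0.106,0,0,60],[7,-5,35,0.106,0,0,60]]' 30
python3 -m creep '[[7,-1.5,35.5,0.106,0,0,60],[7,2,35.5,0.106,0,0,60],[7,6,35,0.106,0,0,60],[7,9.5,34,0.106,0,0,60],[7,13,33,0.106,0,0,60]]'
python3 -m creep '[[7,16.5,31.5,0.106,0,0,60],[7,20,29.5,0.106,0,0,60],[7,23,27,0.106,0,0,60],[7,25.5,24.5,0.106,0,0,60],[7,28,22,0.106,0,0,60]]'
python3 - <<'E'
from h import *
st()
snap("top","t1",(110,120,300,240),4); snap("side","s1",(110,100,360,290),3); st()
plan([([.527,.230,.25],-.285,2)],60)
E
```

```text
time: 0.75
position: [0.2917, 0.4937, 0.3695]
tool_rot: [0.627, 1.478, -0.627]
ft_force: [-0.1, 0.6, -0.7]
grip_width: 0.709
time: 1.25
position: [0.4096, 0.3612, 0.3346]
tool_rot: [1.032, 1.313, -1.031]
ft_force: [0.3, 0.2, -0.2]
grip_width: 0.693
time: 1.75
position: [0.528, 0.229, 0.2996]
tool_rot: [1.421, 1.057, -1.42]
ft_force: [-0.1, 1.0, 0.2]
grip_width: 0.694
t 1.75 p [0.528  0.229  0.2996] head -0.291 down [ 3.e-04  4.e-04 -1.e+00] F [-0.1  1.   0.2] w 60.4
t 1.85 p [0.5301 0.2244 0.299 ] head -0.2974 down [ 0.0011 -0.0039 -1.    ] F [ 0.9 -0.2 -0.6] w 60.0
[24.5,-2.3,-2.3,-0.006,0.002,-0.001,60],[24.5,-2.3,-2.3,-0.006,0.001,-0.001,60],
```

View pics/t1.png

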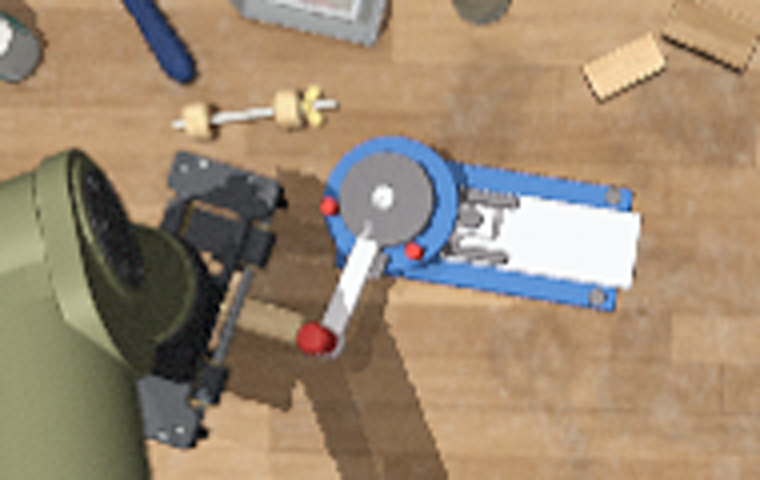

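View pics/s1.png

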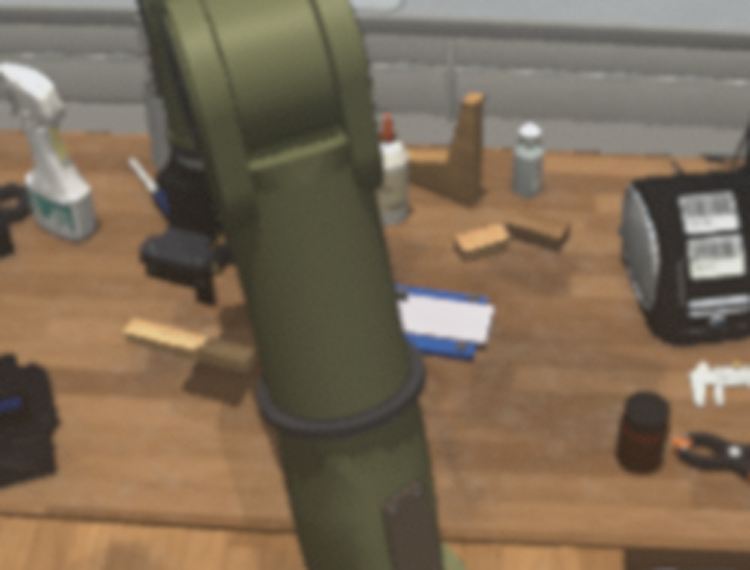

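```bash
python3 -m creep '[[25,0,0,0,0,0,60],[25,0,0,0,0,0,60],[0,0,0,0,0,0,60],[0,0,0,0,0,0,60]]'
python3 - <<'E'
from h import *
st()
plan([([.527,.230,.186],-.285,3)],60)
E
```

```text
time: 2.25
position: [0.527, 0.2304, 0.2499]
tool_rot: [1.416, 1.06, -1.417]
ft_force: [-0.5, 0.6, 0.6]
grip_width: 0.69
t 2.25 p [0.527  0.2304 0.2499] head -0.2862 down [-6.e-04 -3.e-04 -1.e+00] F [-0.5  0.6  0.6] w 60.0
[21.3,0,0.1,0,0,0,60],[21.3,0.1,0.2,-0.001,0,0,60],[21.3,0,0.1,0,0,0.001,60],
```

```bash
python3 -m creep '[[22,0,0,0,0,0,60],[22,0,0,0,0,0,60],[20,0,0,0,0,0,60],[0,0,0,0,0,0,40],[0,0,0,0,0,0,0]]' 30
python3 -m creep '[[0,0,0,0,0,0,0],[0,0,0,0,0,0,0],[0,0,0,0,0,0,0],[-50,0,0,0,0,0,0],[-50,0,0,0,0,0,0]]' 30
python3 -m creep '[[-50,0,0,0,0,0,0],[-50,0,0,0,0,0,0],[-20,0,0,0,0,0,0],[0,0,0,0,0,0,0],[0,0,0,0,0,0,0]]'
python3 - <<'E'
from h import *
st()
snap("top","t2",(80,100,300,240),3.5); 
E
```

```text
time: 2.75
position: [0.5279, 0.2305, 0.1872]
tool_rot: [1.419, 1.06, -1.415]
ft_force: [0.7, -0.5, 0.2]
grip_width: 0.589
time: 3.25
position: [0.5265, 0.2297, 0.2857]
tool_rot: [1.414, 1.059, -1.421]
ft_force: [1.2, 1.0, -0.6]
grip_width: 0.277
time: 3.75
position: [0.527, 0.2299, 0.4054]
tool_rot: [1.417, 1.06, -1.417]
ft_force: [0.6, -0.1, -1.6]
grip_width: 0.273
t 3.75 p [0.527  0.2299 0.4054] head -0.2869 down [-2.e-04  2.e-04 -1.e+00] F [ 0.6 -0.1 -1.6] w 23.8
```

View pics/t2.png

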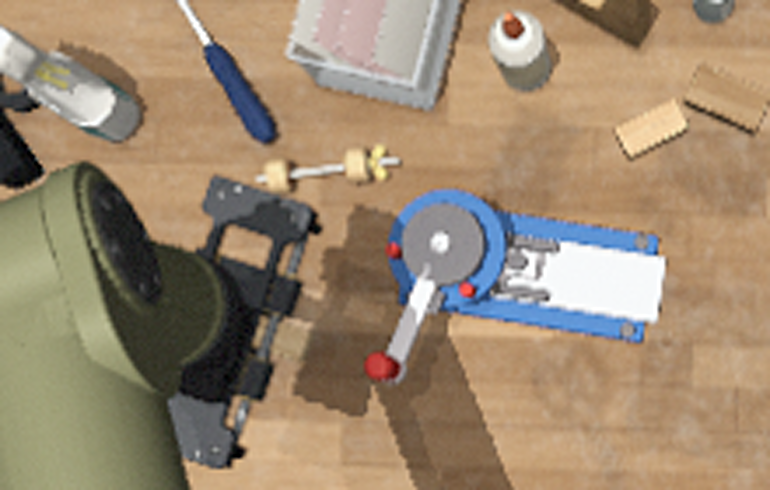

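```bash
python3 - <<'E'
from h import *
plan([([.585,-.105,.385],-.125,10),([.585,-.105,.214],-.125,5)],0)
E
```

```text
[1.9,15.1,30.5,-0.016,0,0,0],[2,14.5,30.7,-0.016,0,0,0],[1.9,14.1,30.9,-0.017,0,0.001,0],[2,13.6,31.2,-0.016,0.001,0,0],[1.9,13,31.4,-0.016,0,0,0],
[2,12.6,31.6,-0.016,0,0,0],[1.9,12,31.7,-0.016,0,0,0],[1.9,11.6,32,-0.017,0,0,0],[2,11,32.2,-0.016,0,0.001,0],[1.9,10.4,32.3,-0.016,0,0,0],
[34.2,0,0,0,0,0,0],[34.2,0,0,0,0,0,0],[34.2,0,0,0,0,0,0],[34.2,0,0,0,0,0,0],[34.2,0,-0.1,0,0,0,0],
```

```bash
python3 -m creep '[[2,15,30.5,-0.016,0,0,0],[2,14.5,30.5,-0.016,0,0,0],[2,14,31,-0.016,0,0,0],[2,13.5,31,-0.016,0,0,0],[2,13,31.5,-0.016,0,0,0]]'
python3 -m creep '[[2,12.5,31.5,-0.016,0,0,0],[2,12,32,-0.016,0,0,0],[2,11.5,32,-0.017,0,0,0],[2,11,32,-0.016,0,0,0],[2,10.5,32.5,-0.016,0,0,0]]'
python3 -m creep '[[45,0,0,0,0,0,0],[45,0,0,0,0,0,0],[40,0,0,0,0,0,0],[0,0,0,0,0,0,0],[0,0,0,0,0,0,0]]'
python3 - <<'E'
from h import *
st()
d=snap("top","t3",(130,110,330,260),3.8); snap("side","s3",(180,140,380,290),3.8); st()
E
```

```text
time: 4.3
position: [0.5555, 0.0616, 0.3933]
tool_rot: [1.357, 1.106, -1.363]
ft_force: [0.2, -0.1, -1.9]
grip_width: 0.271
time: 4.8
position: [0.5844, -0.1058, 0.3832]
tool_rot: [1.299, 1.15, -1.304]
ft_force: [0.6, -0.0, -1.1]
grip_width: 0.276
time: 5.3
position: [0.5844, -0.1048, 0.2547]
tool_rot: [1.3, 1.149, -1.305]
ft_force: [0.3, -0.1, 0.9]
grip_width: 0.276
t 5.3 p [ 0.5844 -0.1048  0.2547] head -0.1263 down [-3.4e-03 -5.0e-04 -1.0e+00] F [ 0.3 -0.1  0.9] w 24.0
t 5.4 p [ 0.5858 -0.1051  0.2576] head -0.1261 down [ 2.8e-03 -4.0e-04 -1.0e+00] F [ 0.  -0.3 -0.1] w 23.7
```

View pics/t3.png

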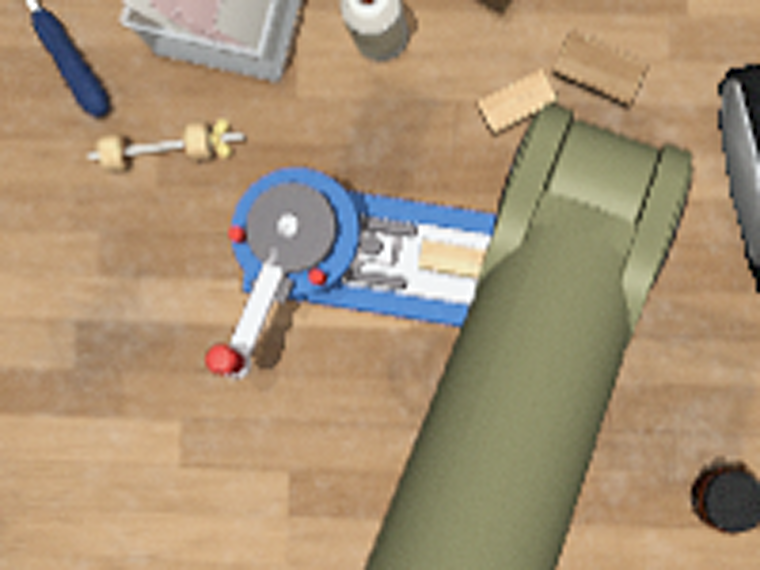

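View pics/s3.png

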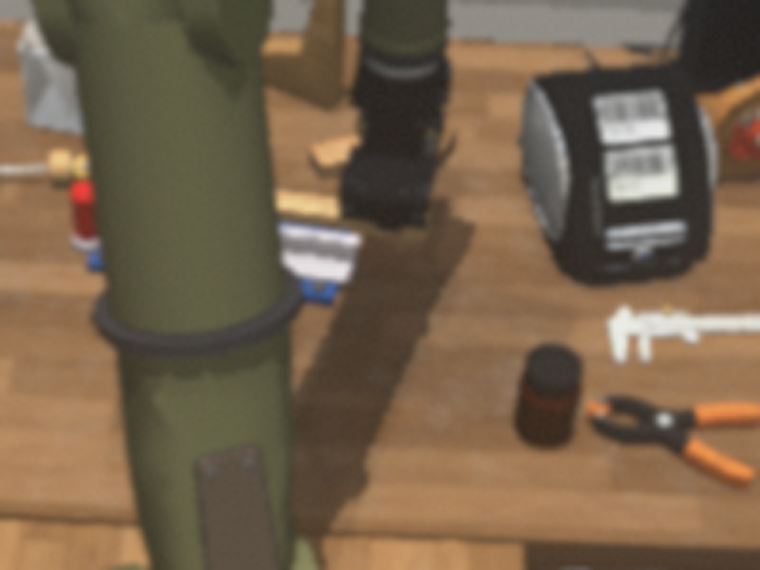

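```bash
python3 - <<'E'
from h import *
d=get_image("top")
c=np.array([[424,237],[420,267],[489,246],[478,278]])/3.8+[130,110]
P=unproj(d,c,.089)
a=-.12492;o=np.array([.60466,.05175]);M=np.array([[np.cos(a),-np.sin(a)],[np.sin(a),np.cos(a)]])
print(((P[:,:2]-o)@M).round(4)); p,_=cur(); print((p[:2]-o)@M)
st()
E
```

```text
[[ 0.0098 -0.0401]
 [-0.0144 -0.0407]
 [ 0.0104 -0.0924]
 [-0.0162 -0.0877]]
[ 0.00092397 -0.15788653]
t 5.45 p [ 0.5859 -0.105   0.2581] head -0.1259 down [ 3.8e-03 -2.0e-04 -1.0e+00] F [ 0.9  0.1 -1. ] w 23.8
```

```bash
python3 -m creep '[[20,0,0,0,0,0,0],[20,0,0,0,0,0,0],[8,0,0,0,0,0,0],[0,0,0,0,0,0,0],[0,0,0,0,0,0,0]]'
python3 - <<'E'
from h import *
st()
a=-.12492;o=np.array([.60466,.05175]);M=np.array([[np.cos(a),-np.sin(a)],[np.sin(a),np.cos(a)]])
p,_=cur(); print((p[:2]-o)@M)
t=lambda x,y,z:[*(M@[x,y]+o),z]
plan([(t(.001,-.150,.2055),-.125,1),(t(.001,-.090,.2055),-.125,6)],0)
E
```

```text
time: 5.95
position: [0.5857, -0.1052, 0.2095]
tool_rot: [1.303, 1.145, -1.299]
ft_force: [0.1, -1.9, 1.0]
grip_width: 0.276
t 5.95 p [ 0.5857 -0.1052  0.2095] head -0.1262 down [ 3.e-03 -3.e-04 -1.e+00] F [ 0.1 -1.9  1. ] w 24.0
[ 0.00077639 -0.15809709]
[4,0.2,-8.1,-0.001,0,-0.003,0],[0,0,-10,0,0,0,0],[0,0,-10,0,0,0,0],[0,0,-10,0,0,0,0],[0,0,-10,0,0,0,0],
[0,0,-10,0,0,0,0],[0,0,-10,0,0,0,0],
```

```bash
python3 -m creep '[[4,0,-8,0,0,0,0],[0,0,-10,0,0,0,0],[0,0,-10,0,0,0,0],[0,0,0,0,0,0,0],[0,0,0,0,0,0,0]]'
python3 -m creep '[[0,0,-10,0,0,0,0],[0,0,-10,0,0,0,0],[0,0,-10,0,0,0,0],[0,0,-6,0,0,0,0],[0,0,0,0,0,0,0]]'
python3 - <<'E'
from h import *
st()
a=-.12492;o=np.array([.60466,.05175]);M=np.array([[np.cos(a),-np.sin(a)],[np.sin(a),np.cos(a)]])
p,_=cur(); print((p[:2]-o)@M)
snap("top","t4",(170,130,290,220),6);st()
E
```

```text
time: 6.45
position: [0.5901, -0.0842, 0.2091]
tool_rot: [1.302, 1.132, -1.302]
ft_force: [-3.2, -13.8, 19.3]
grip_width: 0.276
time: 6.95
position: [0.5938, -0.0596, 0.2075]
tool_rot: [1.295, 1.114, -1.314]
ft_force: [1.6, -36.3, 6.9]
grip_width: 0.279
t 6.95 p [ 0.5938 -0.0596  0.2075] head -0.1377 down [ 0.0088 -0.0267 -0.9996] F [  1.6 -36.3   6.9] w 24.3
[ 0.00306593 -0.111846  ]
t 7.0 p [ 0.5938 -0.0597  0.2076] head -0.138 down [ 0.0089 -0.0264 -0.9996] F [  2.2 -36.2   7.9] w 23.9
```

View pics/t4.png

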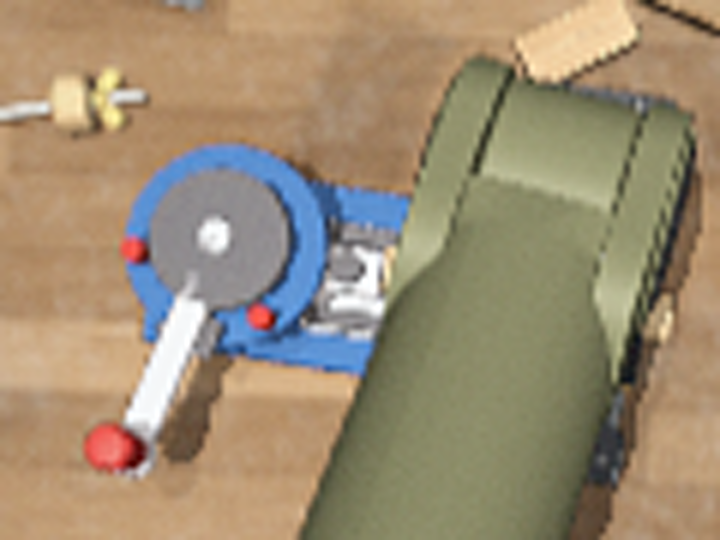

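```bash
python3 - <<'E'
from h import *
d=snap("top","t5",(215,155,265,205),12)
a=-.12492;o=np.array([.60466,.05175]);M=np.array([[np.cos(a),-np.sin(a)],[np.sin(a),np.cos(a)]])
t=lambda x,y,z:[*(M@[x,y]+o),z]
im=d["img"][:,:,::-1].copy()
c=cv2.resize(im[155:205,205:265],None,fx=12,fy=12,interpolation=2)
def seg(pts,col):
    q=((proj(d,[t(*p) for p in pts])-[205,155]+.5)*12).astype(int)
    cv2.polylines(c,[q.reshape(-1,1,2)],True,col,1)
for s in(-1,1): seg([(s*.0175,-.025,.03),(s*.0175,.03,.03),(s*.0225,.03,.03),(s*.0225,-.025,.03)],(0,0,255))
seg([(-.012,-.013,.041),(.012,-.013,.041)],(255,0,0))
seg([(-.012,-.02,.036),(.012,-.02,.036)],(0,160,0))
cv2.imwrite("pics/t5.png",c); cv2.imwrite("pics/t5b.png",cv2.resize(im[155:205,205:265],None,fx=12,fy=12,interpolation=2));st()
E
```

```text
t 7.05 p [ 0.5938 -0.0597  0.2076] head -0.1381 down [ 0.0089 -0.0261 -0.9996] F [  2.1 -37.    6.5] w 24.6
```

View pics/t5.png

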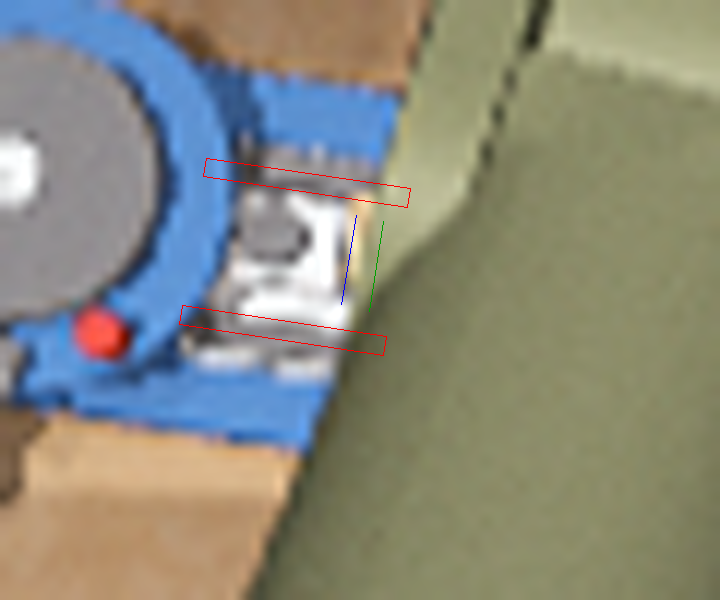

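View pics/t5b.png

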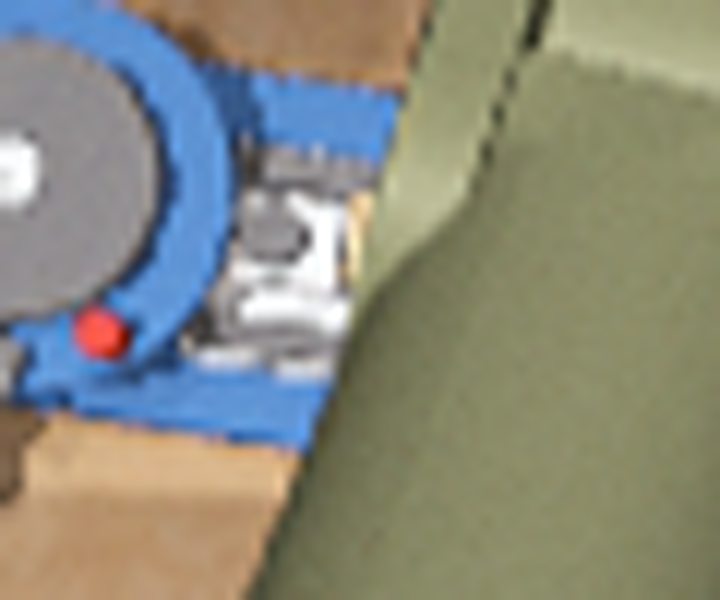

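```bash
python3 -m creep '[[0,0,20,0,0,0,0],[-3,0,20,0,0,0,0],[-5,0,20,0,0,0,0],[0,0,0,0,0,0,0],[0,0,0,0,0,0,0]]'
python3 - <<'E'
from h import *
st()
a=-.12492;o=np.array([.60466,.05175]);M=np.array([[np.cos(a),-np.sin(a)],[np.sin(a),np.cos(a)]])
p,_=cur(); print((p[:2]-o)@M)
snap("top","t6",(200,140,300,215),7.5);st()
E
```

```text
time: 7.55
position: [0.5855, -0.0999, 0.2119]
tool_rot: [1.303, 1.148, -1.301]
ft_force: [0.4, 0.1, -0.5]
grip_width: 0.276
t 7.55 p [ 0.5855 -0.0999  0.2119] head -0.1263 down [ 3.0e-04  1.3e-03 -1.0e+00] F [ 0.4  0.1 -0.5] w 24.0
[-1.11121384e-04 -1.52903081e-01]
t 7.6 p [ 0.5856 -0.0991  0.2116] head -0.1247 down [-1.0e-04  1.5e-03 -1.0e+00] F [ 0.6  0.6 -0.6] w 24.3
```

View pics/t6.png

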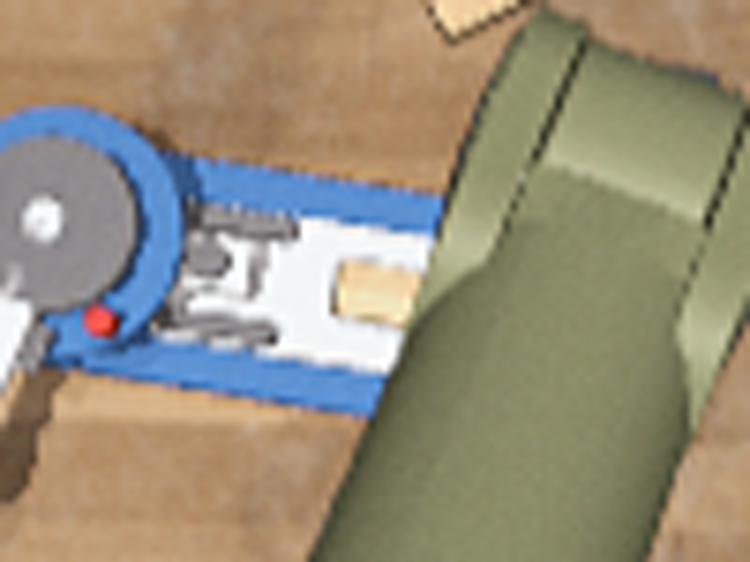

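```bash
python3 - <<'E'
from h import *
d=get_image("top")
a=-.12492;o=np.array([.60466,.05175]);M=np.array([[np.cos(a),-np.sin(a)],[np.sin(a),np.cos(a)]])
for z,c in((.044,[[340,258],[334,318],[420,264],[405,328]]),(.03,[[298,220],[296,240],[275,325],[272,345],[202,205],[160,330]])):
    P=unproj(d,np.array(c)/7.5+[200,140],z); print(((P[:,:2]-o)@M).round(4))
im=d["img"][:,:,::-1].copy()
c=cv2.resize(im[140:215,200:300],None,fx=7.5,fy=7.5,interpolation=2)
t=lambda x,y,z:[*(M@[x,y]+o),z]
def seg(pts,col):
    q=((proj(d,[t(*p) for p in pts])-[200,140]+.5)*7.5).astype(int)
    cv2.polylines(c,[q.reshape(-1,1,2)],True,col,1)
for s in(-1,1): seg([(s*.0175,-.025,.03),(s*.0175,.03,.03),(s*.0255,.03,.03),(s*.0255,-.025,.03)],(0,0,255))
seg([(-.03,-.125,.018),(.03,-.125,.018),(.03,.03,.018),(-.03,.03,.018)],(0,255,0))
seg([(-.05,-.115,.014),(.05,-.115,.014),(.05,.115,.014),(-.05,.115,.014)],(255,0,255))
cv2.imwrite("pics/t7.png",c)
st()
E
```

```text
[[ 0.0108 -0.049 ]
 [-0.0146 -0.0505]
 [ 0.0133 -0.0826]
 [-0.0143 -0.0805]]
[[ 0.0258 -0.0278]
 [ 0.0173 -0.0283]
 [-0.0199 -0.0252]
 [-0.0285 -0.0253]
 [ 0.0261  0.0137]
 [-0.0294  0.0228]]
t 7.65 p [ 0.5856 -0.0987  0.2115] head -0.1238 down [-4.0e-04  1.5e-03 -1.0e+00] F [-0.1  0.1 -1. ] w 24.1
```

View pics/t7.png

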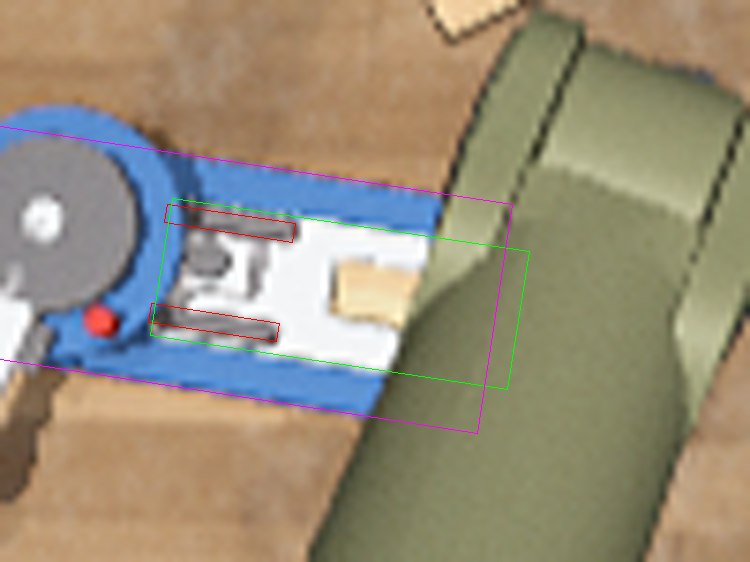

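```bash
python3 - <<'E'
from h import *
d=get_image("side")
a=-.12492;o=np.array([.60466,.05175]);M=np.array([[np.cos(a),-np.sin(a)],[np.sin(a),np.cos(a)]])
im=d["img"][:,:,::-1].copy()
X0,Y0,X1,Y1=220,160,300,220;f=9
c=cv2.resize(im[Y0:Y1,X0:X1],None,fx=f,fy=f,interpolation=2); b=c.copy()
t=lambda x,y,z:[*(M@[x,y]+o),z]
def seg(pts,col):
    q=((proj(d,[t(*p) for p in pts])-[X0,Y0]+.5)*f).astype(int)
    cv2.polylines(c,[q.reshape(-1,1,2)],True,col,1)
seg([(-.03,-.125,.018),(.03,-.125,.018),(.03,.03,.018),(-.03,.03,.018)],(0,255,0))
seg([(-.05,-.115,.014),(.05,-.115,.014),(.05,.115,.014),(-.05,.115,.014)],(255,0,255))
for z in(.0255,.0435):seg([(-.012,-.05,z),(.012,-.05,z),(.012,-.205,z),(-.012,-.205,z)],(0,0,255))
cv2.imwrite("pics/s7.png",c);cv2.imwrite("pics/s7b.png",b)
st()
E
```

```text
t 7.7 p [ 0.5856 -0.0987  0.2114] head -0.1236 down [-4.0e-04  1.2e-03 -1.0e+00] F [-0.5 -0.9 -0.8] w 24.3
```

View pics/s7.png

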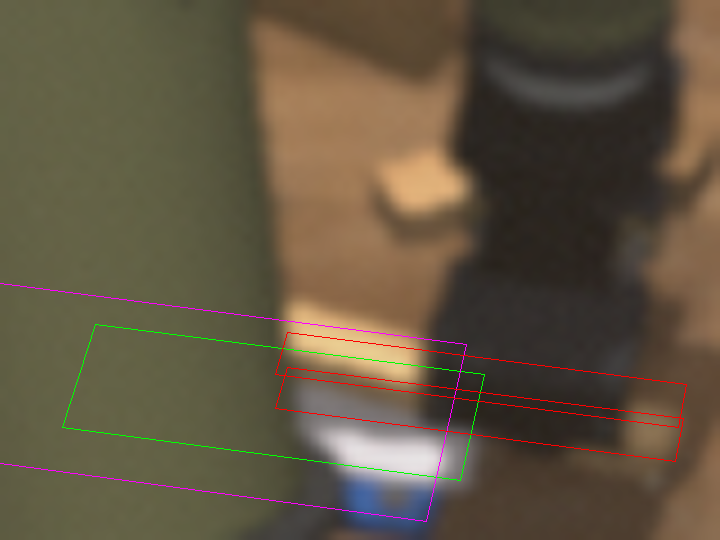

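View pics/s7b.png

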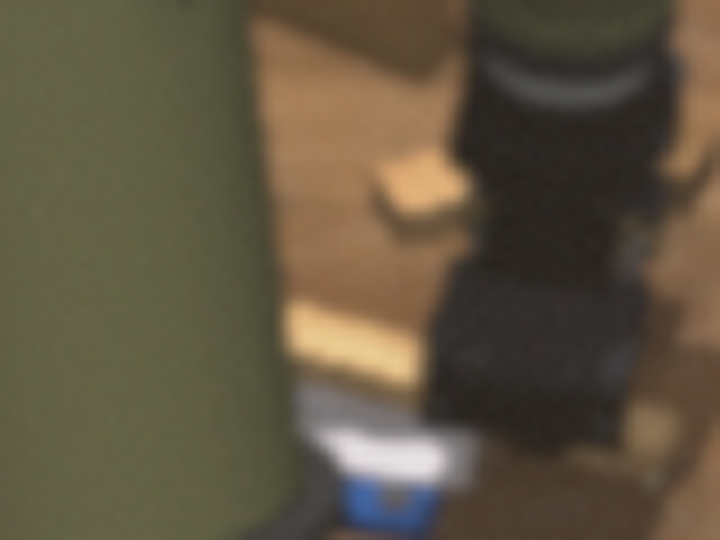

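```bash
python3 -m creep '[[0,0,-10,0,0,0,0],[0,0,-10,0,0,0,0],[3,0,0,0,0,0,0],[0,0,0,0,0,0,0]]' 5
python3 - <<'E'
from h import *
st()
E
python3 -m creep '[[0,0,0,0,0,0,40],[0,0,0,0,0,0,40],[0,0,0,0,0,0,40],[-30,0,0,0,0,0,40],[-30,0,0,0,0,0,40]]' 
python3 - <<'E'
from h import *
st()
snap("top","t8",(200,140,300,215),7.5);snap("side","s8",(220,160,320,230),7.5);st()
E
```

```text
time: 8.1
position: [0.5879, -0.0798, 0.2082]
tool_rot: [1.3, 1.149, -1.301]
ft_force: [-0.0, -0.4, -1.7]
grip_width: 0.284
t 8.1 p [ 0.5879 -0.0798  0.2082] head -0.1241 down [-9.e-04  1.e-04 -1.e+00] F [-0.  -0.4 -1.7] w 24.7
time: 8.6
position: [0.5874, -0.0812, 0.2687]
tool_rot: [1.301, 1.148, -1.304]
ft_force: [0.7, -0.1, 0.7]
grip_width: 0.455
t 8.6 p [ 0.5874 -0.0812  0.2687] head -0.1268 down [-2.3e-03 -3.0e-04 -1.0e+00] F [ 0.7 -0.1  0.7] w 39.6
t 8.7 p [ 0.5896 -0.082   0.2731] head -0.1269 down [ 0.0079  0.     -1.    ] F [0.3 0.  0. ] w 40.1
```

View pics/t8.png

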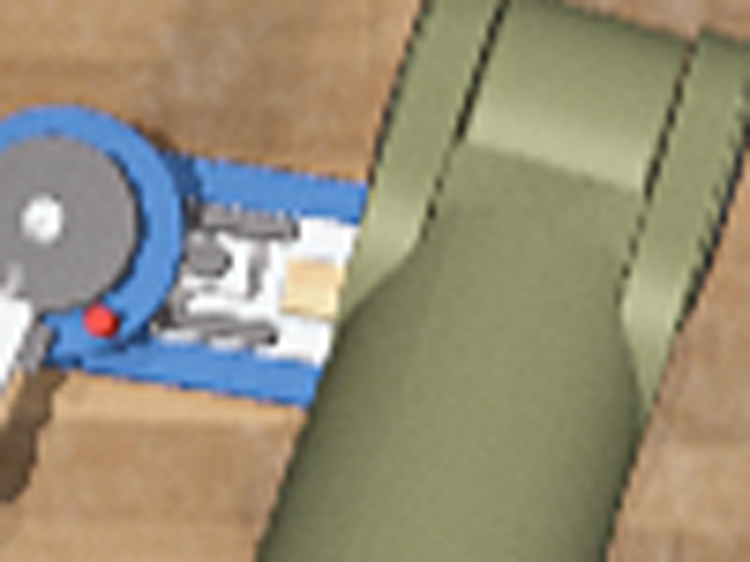

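View pics/s8.png

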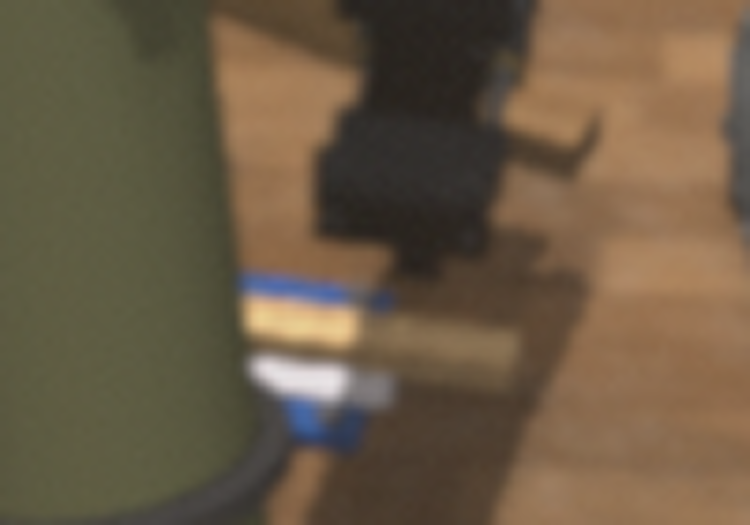

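```bash
cat >> h.py <<'E'
ca=-.12492;co=np.array([.60466,.05175]);CM=np.array([[np.cos(ca),-np.sin(ca)],[np.sin(ca),np.cos(ca)]])
t=lambda x,y,z:[*(CM@[x,y]+co),z]
inc=lambda p:((np.atleast_2d(p)[:,:2]-co)@CM).round(4)
E
python3 - <<'E'
from h import *
d=get_image("top")
print(inc(unproj(d,np.array([[288,259],[285,309],[345,263],[335,318]])/7.5+[200,140],.036)))
d=get_image("side")
print(inc(unproj(d,np.array([[520,330],[517,357],[245,295],[358,310],[248,334],[355,348]])/7.5+[220,160],.036)))
im=d["img"][:,:,::-1].copy();c=cv2.resize(im[160:230,220:320],None,fx=7.5,fy=7.5,interpolation=2)
for z in(.018,.036):cv2.polylines(c,[((proj(d,[t(*p,z) for p in((-.012,-.028),(.012,-.028),(.012,-.183),(-.012,-.183))])-[220,160]+.5)*7.5).astype(int).reshape(-1,1,2)],True,(0,0,255),1)
cv2.imwrite("pics/s9.png",c)
p,_=cur();print(inc(p));st()
E
```

```text
[[ 0.008  -0.0268]
 [-0.0132 -0.0289]
 [ 0.0099 -0.0509]
 [-0.0138 -0.0503]]
[[ 0.007  -0.1838]
 [-0.0111 -0.1847]
 [ 0.0065 -0.0554]
 [ 0.0063 -0.1085]
 [-0.019  -0.0615]
 [-0.019  -0.1111]]
[[ 1.00e-04 -1.34e-01]]
t 8.8 p [ 0.5881 -0.0812  0.2695] head -0.1263 down [ 1.7e-03  4.0e-04 -1.0e+00] F [0.4 0.2 0. ] w 40.0
```

View pics/s9.png

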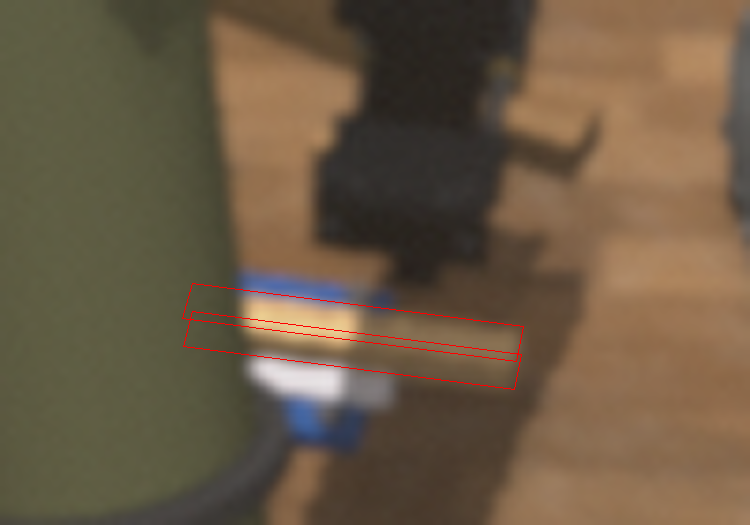

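```bash
python3 - <<'E'
from h import *
plan([(t(-.001,-.212,.268),-.125,3),(t(-.001,-.212,.206),-.125,2),(t(-.001,-.194,.206),-.125,2)],0)
E
python3 -m creep '[[0,-1,26,0,0,0,0],[0,0,26,0,0,0,0],[0,0,26,0,0,0,0],[31,0,0,0,0,0,0],[31,0,0,0,0,0,0]]' 20
python3 - <<'E'
from h import *
st();p,_=cur();print(inc(p))
E
```

```text
[0.5,-0.3,26,0,0,-0.001,0],[0.4,-0.4,26,-0.001,0,0,0],[0.5,-0.4,26,0,-0.001,-0.001,0],[31,0,0,0,0,0,0],[31,0.1,0,0,0,0,0],
[0,0,-9,0,0,0,0],[0,0,-9,0,0,0,0],
time: 9.3
position: [0.5766, -0.1596, 0.2057]
tool_rot: [1.304, 1.145, -1.303]
ft_force: [-0.3, 0.2, -0.9]
grip_width: 0.092
t 9.3 p [ 0.5766 -0.1596  0.2057] head -0.1286 down [ 7.e-04 -1.e-04 -1.e+00] F [-0.3  0.2 -0.9] w 8.0
[[-0.0015 -0.2132]]
```

```bash
python3 -m creep '[[0,0,0,0,0,0,0],[0,0,-15,0,0,0,0],[0,0,-15,0,0,0,0],[0,0,-15,0,0,0,0],[0,0,-15,0,0,0,0]]'
python3 -m creep '[[0,0,-8,0,0,0,0],[0,0,0,0,0,0,0],[0,0,0,0,0,0,0]]'
python3 - <<'E'
from h import *
st();p,_=cur();print(inc(p))
d=get_image("side")
im=d["img"][:,:,::-1].copy();c=cv2.resize(im[160:230,220:320],None,fx=7.5,fy=7.5,interpolation=2)
for z in(.018,.036):cv2.polylines(c,[((proj(d,[t(*p,z) for p in((-.012,.03),(.012,.03),(.012,-.125),(-.012,-.125))])-[220,160]+.5)*7.5).astype(int).reshape(-1,1,2)],True,(0,0,255),1)
cv2.imwrite("pics/s10.png",c)
snap("top","t10",(200,140,300,215),7.5)
E
```

```text
time: 9.8
position: [0.5855, -0.0964, 0.208]
tool_rot: [1.302, 1.147, -1.298]
ft_force: [-0.9, -1.0, 0.6]
grip_width: 0.007
time: 10.1
position: [0.5857, -0.0907, 0.207]
tool_rot: [1.301, 1.147, -1.301]
ft_force: [-0.4, -0.1, 0.0]
grip_width: 0.005
t 10.1 p [ 0.5857 -0.0907  0.207 ] head -0.1255 down [ 3.e-04 -2.e-04 -1.e+00] F [-0.4 -0.1  0. ] w 0.4
[[-0.0011 -0.1437]]
```

View pics/s10.png

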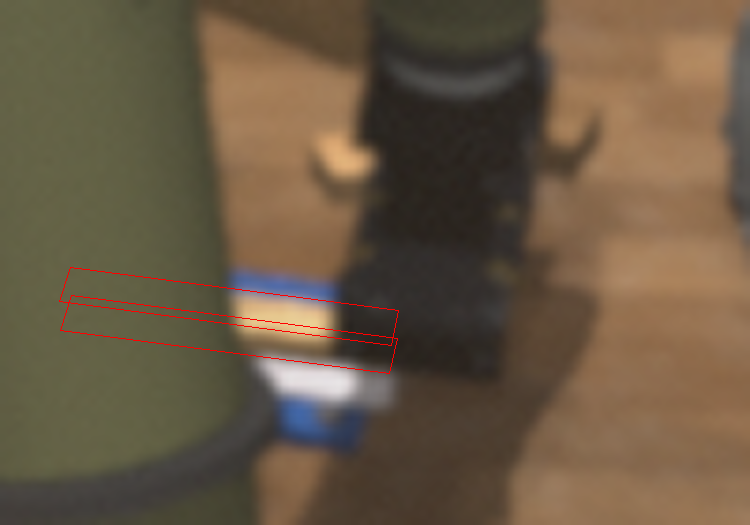

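View pics/t10.png

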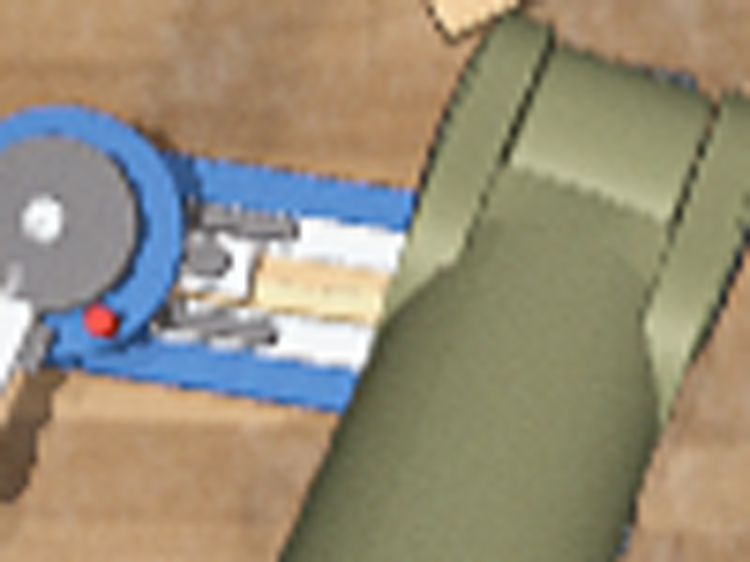

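```bash
python3 -m creep '[[0,0,-4,0,0,0,0],[0,0,0,0,0,0,0]]'; python3 -m creep '[[0,0,-2,0,0,0,0],[0,0,0,0,0,0,0],[0,0,0,0,0,0,0]]';python3 - <<'E'
from h import *
st();p,_=cur();print(inc(p))
E
```

```text
time: 10.4
position: [0.5862, -0.0867, 0.2067]
tool_rot: [1.302, 1.147, -1.301]
ft_force: [0.3, -0.4, 0.6]
grip_width: 0.002
time: 10.7
position: [0.5864, -0.0848, 0.2067]
tool_rot: [1.302, 1.147, -1.301]
ft_force: [-0.7, 0.2, -0.4]
grip_width: 0.003
t 10.7 p [ 0.5864 -0.0848  0.2067] head -0.126 down [ 1.e-04  1.e-04 -1.e+00] F [-0.7  0.2 -0.4] w 0.3
[[-0.0011 -0.1377]]
```

```bash
for i in 1; do python3 -m creep '[[0,0,-2,0,0,0,0],[0,0,0,0,0,0,0]]'; done; python3 -m creep '[[0,0,-1.5,0,0,0,0],[0,0,0,0,0,0,0]]'; python3 -m creep '[[0,0,-1.5,0,0,0,0],[0,0,0,0,0,0,0]]';python3 - <<'E'
from h import *
st();p,_=cur();print(inc(p))
E
```

```text
time: 10.9
position: [0.5865, -0.0839, 0.2068]
tool_rot: [1.301, 1.145, -1.303]
ft_force: [-1.2, -4.9, 0.6]
grip_width: 0.006
time: 11.1
position: [0.5865, -0.0835, 0.2068]
tool_rot: [1.3, 1.144, -1.304]
ft_force: [-1.4, -7.0, 0.2]
grip_width: 0.004
time: 11.3
position: [0.5864, -0.0832, 0.2068]
tool_rot: [1.299, 1.142, -1.306]
ft_force: [-1.5, -7.2, -0.1]
grip_width: 0.003
t 11.3 p [ 0.5864 -0.0832  0.2068] head -0.1284 down [-6.0e-04 -4.8e-03 -1.0e+00] F [-1.5 -7.2 -0.1] w 0.3
[[-0.0013 -0.1362]]
```

```bash
python3 -m creep '[[0,0,20,0,0,0,0],[0,0,5,0,0,0,0],[-45,0,0,0,0,0,60],[-45,0,0,0,0,0,60],[-45,0,0,0,0,0,60]]'
python3 - <<'E'
from h import *
st()
plan([([.5045,.155,.375],-.125,8)],60)
E
```

```text
time: 11.8
position: [0.5838, -0.1037, 0.3431]
tool_rot: [1.302, 1.148, -1.301]
ft_force: [1.1, 1.0, -0.1]
grip_width: 0.192
t 11.8 p [ 0.5838 -0.1037  0.3431] head -0.1258 down [-6.0e-04  1.2e-03 -1.0e+00] F [ 1.1  1.  -0.1] w 16.7
[-3.9,-13.9,-30.8,0,0,0,60],[-4,-13.9,-30.9,0,0,0,60],[-3.9,-13.9,-30.8,0,0,0,60],[-4,-13.9,-30.9,0,-0.001,0,60],[-4,-13.9,-30.8,0,0,0,60],
[-3.9,-13.9,-30.9,-0.001,0,0.001,60],[-4,-13.8,-30.8,0,0,0,60],[-4,-13.9,-30.9,0,0,0,60],
```

```bash
python3 -m creep '[[-8,-14,-31,0,0,0,60],[-8,-14,-31,0,0,0,60],[-8,-14,-31,0,0,0,60],[-8,-14,-31,0,0,0,60],[0,-14,-31,0,0,0,60]]'
python3 -m creep '[[0,-14,-31,0,0,0,60],[0,-14,-31,0,0,0,60],[0,-14,-31,0,0,0,60],[0,0,0,0,0,0,60],[0,0,0,0,0,0,60]]'
python3 - <<'E'
from h import *
st()
d=snap("top","t11",(120,120,300,250),4);d=snap("side","s11",(150,120,310,240),4.6);st()
E
```

```text
time: 12.3
position: [0.5335, 0.0601, 0.3752]
tool_rot: [1.304, 1.147, -1.298]
ft_force: [0.6, -0.4, 0.4]
grip_width: 0.632
time: 12.8
position: [0.5034, 0.1569, 0.3738]
tool_rot: [1.3, 1.149, -1.299]
ft_force: [1.5, 0.3, 0.0]
grip_width: 0.693
t 12.8 p [0.5034 0.1569 0.3738] head -0.1231 down [-1.e-04  5.e-04 -1.e+00] F [1.5 0.3 0. ] w 60.3
t 12.9 p [0.5041 0.1548 0.3739] head -0.1271 down [ 2.e-04  0.e+00 -1.e+00] F [0.4 0.8 0.2] w 60.1
```

View pics/t11.png

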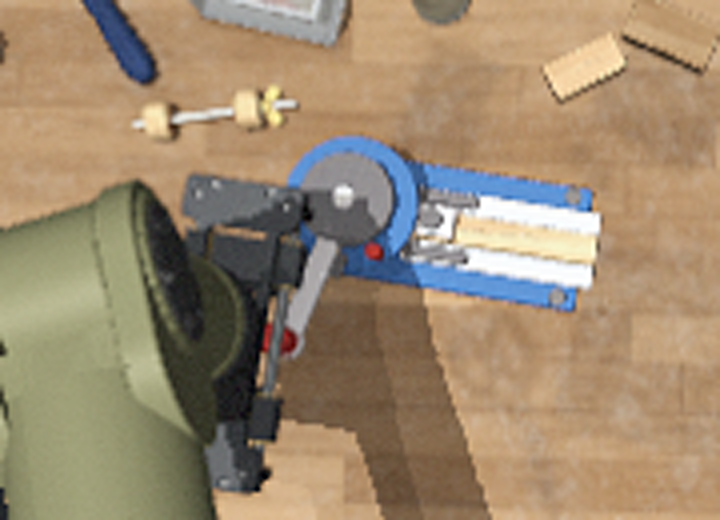

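View pics/s11.png

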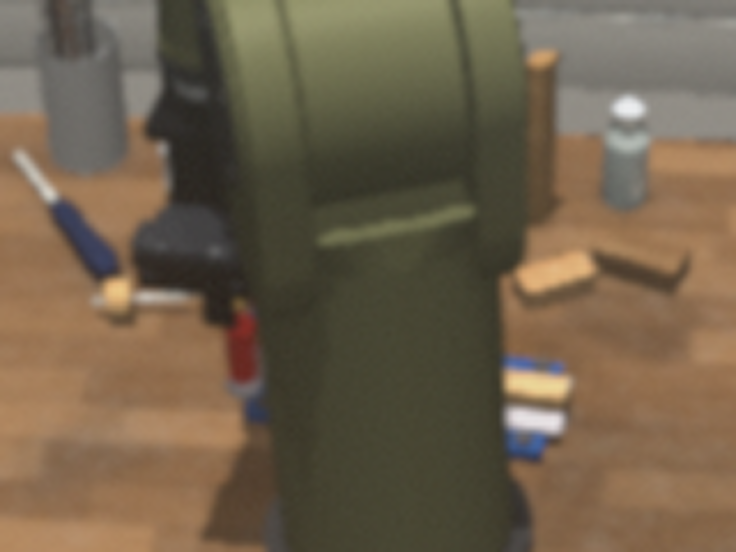

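```bash
python3 - <<'E'
from h import *
d=get_image("top")
print(inc(unproj(d,np.array([[598,237],[596,264],[458,217],[452,243]])/4+[120,120],.036)))
print(inc(unproj(d,np.array([[601,212],[592,289]])/4+[120,120],.018)))
E
python3 -m creep '[[34,0,0,0,0,0,60],[34,0,0,0,0,0,60],[0,0,0,0,0,0,60],[0,0,0,0,0,0,0],[0,0,0,0,0,0,0]]' 8
python3 -m creep '[[0,0,0,0,0,0,0],[0,0,0,0,0,0,0],[0,0,0,0,0,0,0]]'
python3 - <<'E'
from h import *
st()
E
```

```text
[[ 0.008  -0.1264]
 [-0.0134 -0.128 ]
 [ 0.007  -0.0144]
 [-0.0141 -0.013 ]]
[[ 0.0304 -0.1256]
 [-0.032  -0.1278]]
time: 13.45
position: [0.5049, 0.1552, 0.3077]
tool_rot: [1.304, 1.146, -1.299]
ft_force: [1.1, 0.2, 0.8]
grip_width: 0.583
time: 13.75
position: [0.5042, 0.1556, 0.3065]
tool_rot: [1.303, 1.147, -1.3]
ft_force: [0.9, -0.9, -0.3]
grip_width: 0.318
t 13.75 p [0.5042 0.1556 0.3065] head -0.1259 down [ 1.2e-03  8.0e-04 -1.0e+00] F [ 0.9 -0.9 -0.3] w 27.7
```

```bash
cat >> h.py <<'E'
AX=np.array([.61276,.11624])
def gp(q,z=.306,r=.115):
    th=np.radians(200)+ca-q; return [AX[0]+r*np.cos(th),AX[1]+r*np.sin(th),z]
def qof():
    p,_=cur(); v=p[:2]-AX; return round(float((np.radians(200)+ca-np.arctan2(v[1],v[0]))%(2*np.pi)),3),round(float(np.hypot(*v)),4)
E
python3 -m creep '[[0,0,0,0,0,0,0]]'
python3 - <<'E'
from h import *
st();print(qof())
q0=qof()[0]
s=plan([(gp(q0+(1.38-q0)*k/6),-.125,1) for k in range(1,7)],0)
print('back');s=plan([(gp(1.38-1.41*k/8),-.125,1) for k in range(1,9)],0,s)
print('fwd');s=plan([(gp(-.03+1.41*k/8),-.125,1) for k in range(1,9)],0,s)
E
```

```text
time: 13.85
position: [0.5055, 0.1551, 0.3067]
tool_rot: [1.305, 1.143, -1.297]
ft_force: [5.1, 0.3, -3.6]
grip_width: 0.24
t 13.85 p [0.5055 0.1551 0.3067] head -0.1262 down [ 5.9e-03  2.0e-04 -1.0e+00] F [ 5.1  0.3 -3.6] w 20.8
(0.572, 0.1141)
[0.7,3.6,-15.1,-0.001,-0.001,-0.006,0],[0,6.3,-14.1,0,0,0,0],[0,8.2,-13.1,0,0,0,0],[0,9.9,-11.9,0,0,0,0],[0,11.4,-10.5,0,0,0,0],
[0,12.8,-8.8,0,0,0,0],
back
[0,-16.4,11.9,0,0,0,0],[0,-14.1,14.6,0,0,0,0],[0,-11.2,16.8,0,0,0,0],[0,-8.2,18.5,0,0,0,0],[0,-4.7,19.7,0,0,0,0],
[0,-1.3,20.2,0,0,0,0],[0,2.4,20.1,0,0,0,0],[0,5.8,19.4,0,0,0,0],
fwd
[0,-5.8,-19.4,0,0,0,0],[0,-2.4,-20.1,0,0,0,0],[0,1.3,-20.2,0,0,0,0],[0,4.7,-19.7,0,0,0,0],[0,8.2,-18.5,0,0,0,0],
[0,11.2,-16.8,0,0,0,0],[0,14.1,-14.6,0,0,0,0],[0,16.4,-11.9,0,0,0,0],
```

```bash
python3 -m creep '[[0,4,-15,0,0,0,0],[0,6.3,-14,0,0,0,0],[0,8.2,-13,0,0,0,0],[0,10,-12,0,0,0,0],[0,11.5,-10.5,0,0,0,0]]' 12
python3 -m creep '[[0,13,-9,0,0,0,0],[0,0,0,0,0,0,0]]'
python3 - <<'E'
from h import *
st();print(qof()); snap("top","t12",(120,120,300,250),4)
E
```

```text
time: 14.35
position: [0.5524, 0.214, 0.3064]
tool_rot: [1.3, 1.145, -1.303]
ft_force: [-1.3, -6.4, 6.9]
grip_width: 0.25
time: 14.55
position: [0.5667, 0.2225, 0.3064]
tool_rot: [1.3, 1.147, -1.302]
ft_force: [-1.5, -2.3, 4.0]
grip_width: 0.245
t 14.55 p [0.5667 0.2225 0.3064] head -0.1256 down [-8.e-04 -1.e-03 -1.e+00] F [-1.5 -2.3  4. ] w 21.3
(1.386, 0.1158)
```

View pics/t12.png

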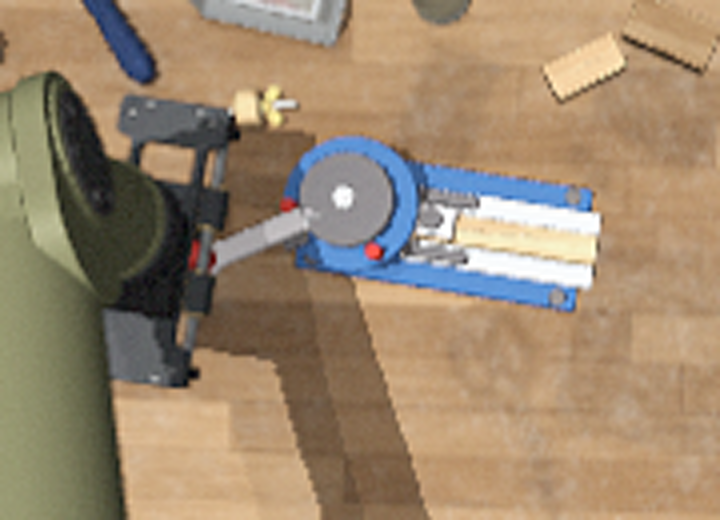

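```bash
python3 -m creep '[[0,-16.5,12,0,0,0,0],[0,-14,14.5,0,0,0,0],[0,-11,17,0,0,0,0],[0,-8,18.5,0,0,0,0],[0,-4.7,19.7,0,0,0,0]]'
python3 -m creep '[[0,-1.3,20,0,0,0,0],[0,2.4,20,0,0,0,0],[0,6,19.5,0,0,0,0],[0,0,0,0,0,0,0]]'
python3 - <<'E'
from h import *
st();print(qof()); snap("top","t13",(120,120,300,250),4)
E
```

```text
time: 15.1
position: [0.5028, 0.1475, 0.3066]
tool_rot: [1.304, 1.144, -1.296]
ft_force: [8.6, -0.6, -3.8]
grip_width: 0.243
time: 15.5
position: [0.5019, 0.0875, 0.3065]
tool_rot: [1.305, 1.147, -1.3]
ft_force: [0.8, -0.4, 1.9]
grip_width: 0.246
t 15.5 p [0.5019 0.0875 0.3065] head -0.1276 down [ 0.0015  0.0024 -1.    ] F [ 0.8 -0.4  1.9] w 21.4
(6.254, 0.1145)
```

View pics/t13.png

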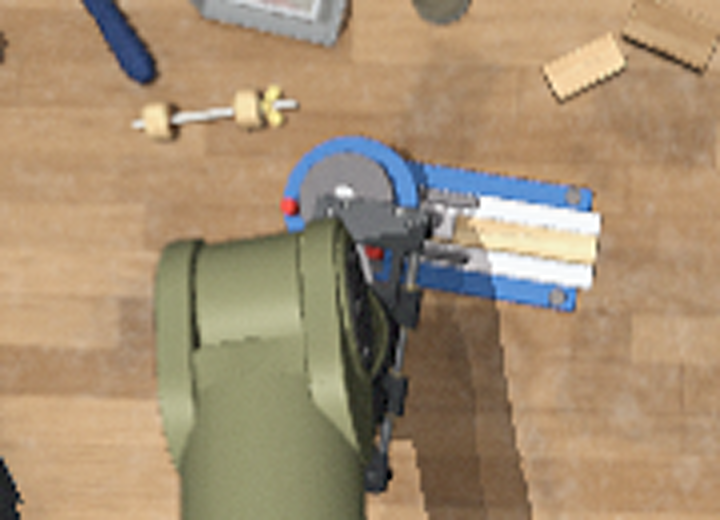

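```bash
python3 -m creep '[[0,-6,-19.5,0,0,0,0],[0,-2.4,-20,0,0,0,0],[0,1.3,-20,0,0,0,0],[0,4.7,-19.7,0,0,0,0],[0,8,-18.5,0,0,0,0]]'
python3 -m creep '[[0,11,-17,0,0,0,0],[0,14,-14.5,0,0,0,0],[0,17,-12,0,0,0,0],[0,0,0,0,0,0,0]]'
python3 - <<'E'
from h import *
st();print(qof())
E
python3 -m creep '[[0,-17,12,0,0,0,0],[0,-14,14.5,0,0,0,0],[0,-11,17,0,0,0,0],[0,-8,18.5,0,0,0,0],[0,-4.7,19.7,0,0,0,0]]'
python3 -m creep '[[0,-1.3,20,0,0,0,0],[0,2.4,20,0,0,0,0],[0,6,19.5,0,0,0,0],[0,0,0,0,0,0,0]]'
python3 - <<'E'
from h import *
st();print(qof())
E
```

```text
time: 16.05
position: [0.5211, 0.1822, 0.3065]
tool_rot: [1.301, 1.139, -1.3]
ft_force: [6.2, -10.7, 1.7]
grip_width: 0.241
time: 16.45
position: [0.567, 0.2227, 0.306]
tool_rot: [1.298, 1.147, -1.303]
ft_force: [-2.6, -0.3, 5.1]
grip_width: 0.242
t 16.45 p [0.567  0.2227 0.306 ] head -0.1251 down [-0.0021 -0.0024 -1.    ] F [-2.6 -0.3  5.1] w 21.0
(1.389, 0.1158)
time: 16.95
position: [0.5027, 0.1474, 0.3062]
tool_rot: [1.303, 1.143, -1.296]
ft_force: [9.1, -1.4, -4.9]
grip_width: 0.242
time: 17.35
position: [0.5018, 0.0876, 0.3062]
tool_rot: [1.304, 1.146, -1.3]
ft_force: [1.6, -0.1, 1.4]
grip_width: 0.241
t 17.35 p [0.5018 0.0876 0.3062] head -0.1271 down [ 0.0015  0.0014 -1.    ] F [ 1.6 -0.1  1.4] w 20.9
(6.255, 0.1146)
```

Third swing in smaller calls, watching force.

```bash
python3 -m creep '[[0,-6,-19.5,0,0,0,0],[0,-2.4,-20,0,0,0,0],[0,1.3,-20,0,0,0,0],[0,0,0,0,0,0,0]]'
python3 -m creep '[[0,2.2,-10,0,0,0,0],[0,2.5,-9.7,0,0,0,0],[0,0,0,0,0,0,0]]'
python3 - <<'E'
from h import *
st();print(qof())
E
```

```text
time: 17.75
position: [0.5038, 0.1492, 0.3063]
tool_rot: [1.301, 1.141, -1.295]
ft_force: [7.3, -3.2, 0.2]
grip_width: 0.244
time: 18.05
position: [0.511, 0.1659, 0.3063]
tool_rot: [1.301, 1.14, -1.298]
ft_force: [5.9, -5.1, 1.3]
grip_width: 0.245
t 18.05 p [0.511  0.1659 0.3063] head -0.1255 down [ 0.0056 -0.0043 -1.    ] F [ 5.9 -5.1  1.3] w 21.3
(0.678, 0.1133)
```

```bash
python3 -m creep '[[0,3.8,-9.5,0,0,0,0],[0,4.2,-9,0,0,0,0],[0,0,0,0,0,0,0]]'
python3 - <<'E'
from h import *
st();print(qof())
E
```

```text
time: 18.35
position: [0.5213, 0.1825, 0.3063]
tool_rot: [1.3, 1.139, -1.3]
ft_force: [4.9, -6.8, 1.8]
grip_width: 0.244
t 18.35 p [0.5213 0.1825 0.3063] head -0.1264 down [ 0.005  -0.0053 -1.    ] F [ 4.9 -6.8  1.8] w 21.2
(0.851, 0.1129)
```

```bash
python3 -m creep '[[0,5.2,-9,0,0,0,0],[0,5.8,-8,0,0,0,0],[0,0,0,0,0,0,0]]'
python3 -m creep '[[0,6.5,-7.8,0,0,0,0],[0,7.5,-6.7,0,0,0,0],[0,0,0,0,0,0,0]]'
python3 - <<'E'
from h import *
st();print(qof())
E
```

```text
time: 18.65
position: [0.5343, 0.1973, 0.3062]
tool_rot: [1.3, 1.139, -1.302]
ft_force: [3.1, -7.1, 4.1]
grip_width: 0.243
time: 18.95
position: [0.5498, 0.2096, 0.3062]
tool_rot: [1.299, 1.139, -1.303]
ft_force: [2.3, -8.0, 4.9]
grip_width: 0.242
t 18.95 p [0.5498 0.2096 0.3062] head -0.1276 down [ 0.0028 -0.0065 -1.    ] F [ 2.3 -8.   4.9] w 21.0
(1.202, 0.1126)
```

```bash
python3 -m creep '[[0,8,-6.3,0,0,0,0],[0,9,-5.7,0,0,0,0],[0,0,0,0,0,0,0]]'
python3 - <<'E'
from h import *
st();print(qof())
snap("top","t14",(120,120,300,250),4)
E
```

```text
time: 19.25
position: [0.5667, 0.2201, 0.306]
tool_rot: [1.297, 1.144, -1.306]
ft_force: [-3.0, -6.9, 7.1]
grip_width: 0.245
t 19.25 p [0.5667 0.2201 0.306 ] head -0.1269 down [-0.0024 -0.0056 -1.    ] F [-3.  -6.9  7.1] w 21.3
(1.378, 0.1137)
```

View pics/t14.png

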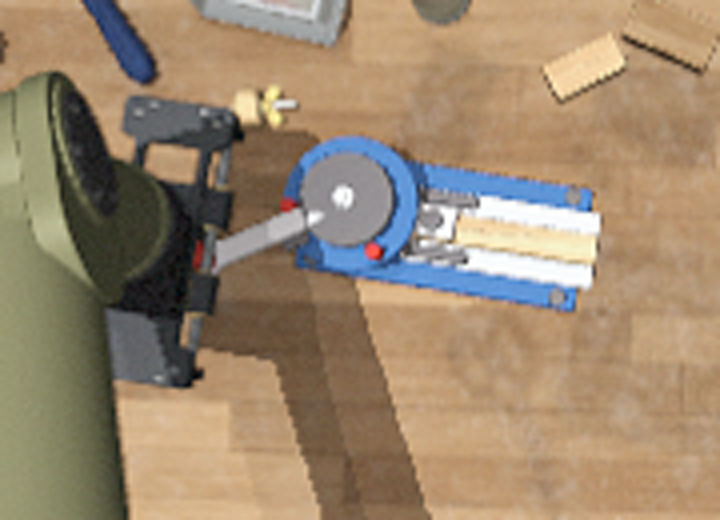

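```bash
python3 -m creep '[[0,-17,12,0,0,0,0],[0,-14,14.5,0,0,0,0],[0,-11,17,0,0,0,0],[0,-8,18.5,0,0,0,0],[0,-4.7,19.7,0,0,0,0]]'
python3 -m creep '[[0,-1.3,20,0,0,0,0],[0,2.4,20,0,0,0,0],[0,6,19.5,0,0,0,0],[0,0,0,0,0,0,0]]'
python3 - <<'E'
from h import *
st();print(qof())
E
python3 -m creep '[[0,-6,-19.5,0,0,0,0],[0,0,0,0,0,0,0]]'
python3 - <<'E'
from h import *
st();print(qof())
E
```

```text
time: 19.8
position: [0.503, 0.147, 0.3063]
tool_rot: [1.303, 1.142, -1.296]
ft_force: [9.9, -1.3, -3.9]
grip_width: 0.24
time: 20.2
position: [0.5017, 0.0872, 0.3062]
tool_rot: [1.303, 1.146, -1.302]
ft_force: [1.1, -0.8, 2.4]
grip_width: 0.238
t 20.2 p [0.5017 0.0872 0.3062] head -0.1275 down [ 1.e-03  2.e-04 -1.e+00] F [ 1.1 -0.8  2.4] w 20.7
(6.251, 0.1148)
time: 20.4
position: [0.4985, 0.1113, 0.3063]
tool_rot: [1.301, 1.147, -1.295]
ft_force: [4.3, 0.9, 0.3]
grip_width: 0.238
t 20.4 p [0.4985 0.1113 0.3063] head -0.1215 down [ 4.3e-03  7.0e-04 -1.0e+00] F [4.3 0.9 0.3] w 20.7
(0.181, 0.1143)
```

```bash
python3 -m creep '[[0,-1.6,-10,0,0,0,0],[0,-0.8,-10,0,0,0,0],[0,0,0,0,0,0,0]]'
python3 - <<'E'
from h import *
st();print(qof())
E
```

```text
time: 20.7
position: [0.4995, 0.1289, 0.3063]
tool_rot: [1.3, 1.142, -1.296]
ft_force: [5.9, -3.1, 0.0]
grip_width: 0.245
t 20.7 p [0.4995 0.1289 0.3063] head -0.1236 down [ 0.0056 -0.0029 -1.    ] F [ 5.9 -3.1  0. ] w 21.3
(0.336, 0.114)
```

```bash
python3 -m creep '[[0,0.2,-10,0,0,0,0],[0,1.1,-10,0,0,0,0],[0,0,0,0,0,0,0]]'
python3 - <<'E'
from h import *
st();print(qof())
E
```

```text
time: 21.0
position: [0.5037, 0.1477, 0.3063]
tool_rot: [1.301, 1.14, -1.297]
ft_force: [7.7, -5.4, 0.7]
grip_width: 0.243
t 21.0 p [0.5037 0.1477 0.3063] head -0.1247 down [ 0.0061 -0.0041 -1.    ] F [ 7.7 -5.4  0.7] w 21.1
(0.505, 0.1135)
```

```bash
python3 -m creep '[[0,2.2,-10,0,0,0,0],[0,2.5,-9.7,0,0,0,0],[0,0,0,0,0,0,0]]'
python3 - <<'E'
from h import *
st();print(qof())
E
```

```text
time: 21.3
position: [0.5109, 0.1654, 0.3063]
tool_rot: [1.3, 1.139, -1.3]
ft_force: [5.8, -8.0, 3.1]
grip_width: 0.242
t 21.3 p [0.5109 0.1654 0.3063] head -0.1258 down [ 0.0053 -0.0059 -1.    ] F [ 5.8 -8.   3.1] w 21.1
(0.674, 0.1131)
```

```bash
python3 -m creep '[[0,3.8,-9.5,0,0,0,0],[0,4.2,-9,0,0,0,0],[0,0,0,0,0,0,0]]'
python3 - <<'E'
from h import *
st();print(qof())
E
```

```text
time: 21.6
position: [0.518, 0.182, 0.3051]
tool_rot: [1.292, 1.145, -1.311]
ft_force: [-6.9, -10.3, 10.7]
grip_width: 0.239
t 21.6 p [0.518  0.182  0.3051] head -0.1262 down [-0.0074 -0.0085 -0.9999] F [ -6.9 -10.3  10.7] w 20.8
(0.831, 0.1153)
```

```bash
python3 -m creep '[[0,5,-8,0,0,0,0],[0,0,0,0,0,0,0]]'
python3 - <<'E'
from h import *
st();print(qof())
E
```

```text
time: 21.8
position: [0.5245, 0.1933, 0.3051]
tool_rot: [1.298, 1.149, -1.301]
ft_force: [-0.4, 0.2, 0.2]
grip_width: 0.066
t 21.8 p [0.5245 0.1933 0.3051] head -0.1232 down [-1.6e-03 -8.0e-04 -1.0e+00] F [-0.4  0.2  0.2] w 5.8
(0.942, 0.1172)
```

```bash
python3 -m creep '[[-40,0,0,0,0,0,60],[-35,0,0,0,0,0,60],[0,0,0,0,0,0,60],[0,0,0,0,0,0,60]]'
python3 - <<'E'
from h import *
st();print(qof())
snap("top","t15",(120,120,300,250),4)
E
```

```text
time: 22.2
position: [0.5249, 0.1919, 0.3812]
tool_rot: [1.301, 1.147, -1.299]
ft_force: [-0.5, -0.8, -0.5]
grip_width: 0.347
t 22.2 p [0.5249 0.1919 0.3812] head -0.1247 down [ 1.1e-03  3.0e-04 -1.0e+00] F [-0.5 -0.8 -0.5] w 30.2
(0.935, 0.1159)
```

View pics/t15.png

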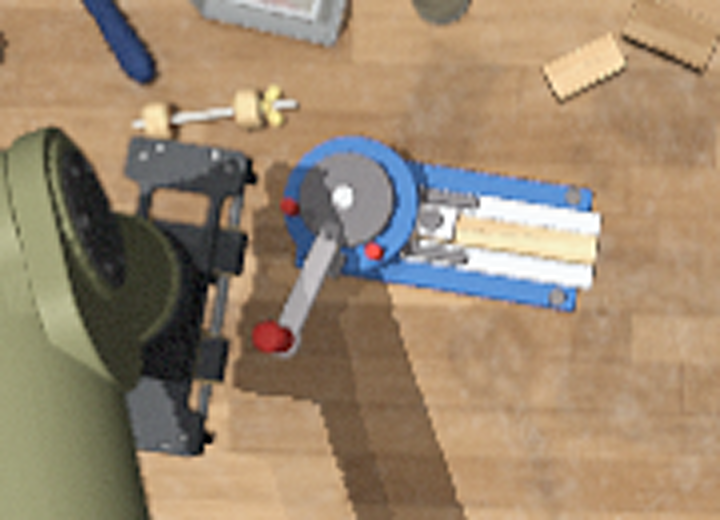

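```bash
python3 - <<'E'
from h import *
d=get_image("top")
g=unproj(d,np.array([[270,335]])/4+[120,120],.160)[0]; v=g[:2]-AX; q=(np.radians(200)+ca-np.arctan2(v[1],v[0])); print(g,q%(2*np.pi),np.hypot(*v))
st()
plan([([*gp(q%(2*np.pi))[:2],.375],-.125,2),(gp(q%(2*np.pi)),-.125,2)],60)
E
```

```text
[0.50659568 0.15625319 0.16      ] 0.5845800203833718 0.11345447496133997
t 22.3 p [0.5244 0.1915 0.3795] head -0.1251 down [-0.002  -0.0013 -1.    ] F [-0.2 -0.7 -0.6] w 38.1
[2.3,-7.4,18.4,0,0.001,0.001,60],[2.2,-7.4,18.5,0,0,0.001,60],[34.5,0,0,0,0,0,60],[34.5,0,-0.1,0,0,0,60],
```

```bash
python3 -m creep '[[2,-7.5,18.5,0,0,0,60],[2,-7.5,18.5,0,0,0,60],[0,0,0,0,0,0,60],[34.5,0,0,0,0,0,60],[35,0,0,0,0,0,60]]' 35
python3 -m creep '[[0,0,0,0,0,0,0],[0,0,0,0,0,0,0],[0,0,0,0,0,0,0],[0,0,0,0,0,0,0],[0,0,0,0,0,0,0]]' 35
python3 - <<'E'
from h import *
st();print(qof())
E
```

```text
time: 22.8
position: [0.5058, 0.1571, 0.3066]
tool_rot: [1.303, 1.147, -1.299]
ft_force: [0.5, 1.0, -0.3]
grip_width: 0.682
time: 23.3
position: [0.5061, 0.1565, 0.3086]
tool_rot: [1.303, 1.146, -1.299]
ft_force: [0.2, 0.4, 0.2]
grip_width: 0.324
t 23.3 p [0.5061 0.1565 0.3086] head -0.1259 down [ 0.0022  0.0013 -1.    ] F [0.2 0.4 0.2] w 28.2
(0.585, 0.114)
```

```bash
python3 -m creep '[[0,0,0,0,0,0,0],[0,2.5,-7,0,0,0,0],[0,0,0,0,0,0,0]]' 35
python3 - <<'E'
from h import *
st();print(qof())
E
```

```text
time: 23.6
position: [0.5099, 0.1639, 0.3083]
tool_rot: [1.303, 1.146, -1.298]
ft_force: [1.9, -1.0, 4.6]
grip_width: 0.24
t 23.6 p [0.5099 0.1639 0.3083] head -0.1252 down [ 0.0031  0.0012 -1.    ] F [ 1.9 -1.   4.6] w 20.8
(0.658, 0.1133)
```

```bash
python3 -m creep '[[0,2.5,-7,0,0,0,0],[0,0,0,0,0,0,0]]' 35
python3 - <<'E'
from h import *
st();print(qof())
E
```

```text
time: 23.8
position: [0.5128, 0.1691, 0.3082]
tool_rot: [1.3, 1.146, -1.302]
ft_force: [-1.9, -4.8, 9.6]
grip_width: 0.237
t 23.8 p [0.5128 0.1691 0.3082] head -0.1259 down [ 1.0e-04 -1.9e-03 -1.0e+00] F [-1.9 -4.8  9.6] w 20.6
(0.711, 0.1131)
```

```bash
python3 -m creep '[[0,3,-6.5,0,0,0,0],[0,0,0,0,0,0,0]]' 35
python3 -m creep '[[0,3,-6.5,0,0,0,0],[0,0,0,0,0,0,0]]' 35
python3 - <<'E'
from h import *
st();print(qof())
E
```

```text
time: 24.0
position: [0.5158, 0.1736, 0.3081]
tool_rot: [1.297, 1.146, -1.307]
ft_force: [-6.6, -7.5, 13.6]
grip_width: 0.237
time: 24.2
position: [0.5188, 0.178, 0.308]
tool_rot: [1.293, 1.145, -1.312]
ft_force: [-10.8, -12.8, 18.6]
grip_width: 0.235
t 24.2 p [0.5188 0.178  0.308 ] head -0.1281 down [-0.0081 -0.0076 -0.9999] F [-10.8 -12.8  18.6] w 20.5
(0.806, 0.1124)
```

```bash
python3 - <<'E'
from h import *
d=snap("top","t16",(150,140,250,215),7.5);st()
E
```

```text
t 24.25 p [0.5188 0.1778 0.308 ] head -0.1285 down [-0.0081 -0.0073 -0.9999] F [-10.8 -13.1  17.4] w 20.4
```

View pics/t16.png

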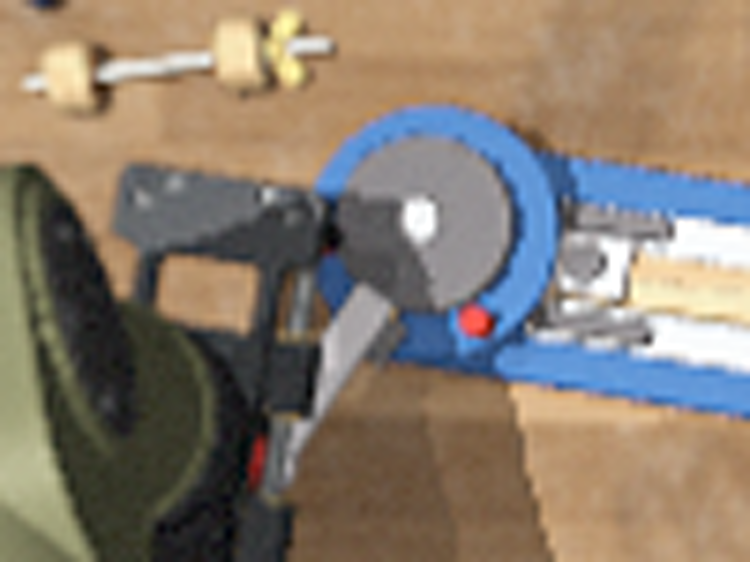

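```bash
python3 -m creep '[[0,3.5,-6,0,0,0,0],[0,0,0,0,0,0,0]]' 50
python3 - <<'E'
from h import *
st();print(qof()); p,r=cur(); print(p+r.apply([.164,0,0]))
E
```

```text
time: 24.45
position: [0.5221, 0.1823, 0.3079]
tool_rot: [1.29, 1.146, -1.318]
ft_force: [-15.7, -16.1, 22.6]
grip_width: 0.234
t 24.45 p [0.5221 0.1823 0.3079] head -0.1289 down [-0.0125 -0.01   -0.9999] F [-15.7 -16.1  22.6] w 20.4
(0.854, 0.1121)
[0.52006741 0.1806105  0.14387217]
```

```bash
python3 - <<'E'
from h import *
d=snap("top","t17",(150,140,250,215),7.5)
E
```

```text
(no output)
```

View pics/t17.png

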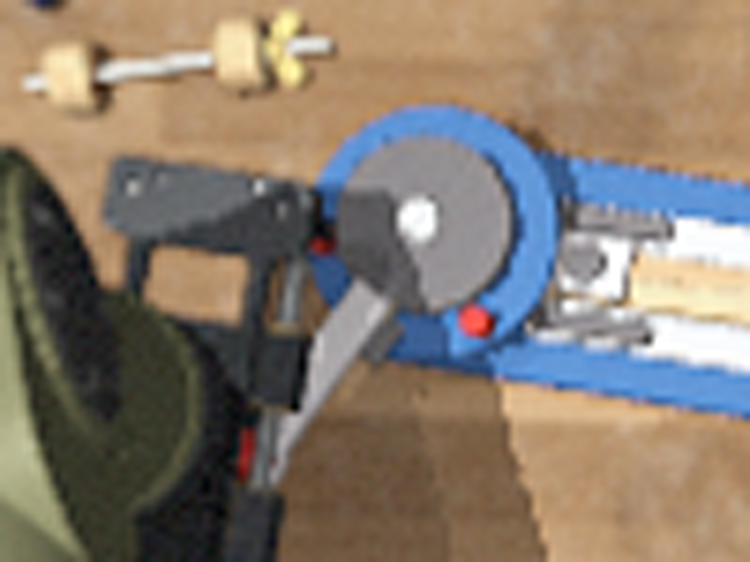

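```bash
cat > lev.py <<'E'
from h import *
def lever_img(d):
    g=cv2.cvtColor(d["img"],cv2.COLOR_RGB2HSV).astype(float)
    best=[]
    for q in np.arange(-.1,1.5,.01):
        th=np.radians(200)+ca-q; v=0
        pts=np.array([[AX[0]+r*np.cos(th)+w*-np.sin(th),AX[1]+r*np.sin(th)+w*np.cos(th),.110] for r in np.arange(.056,.080,.003) for w in np.arange(-.006,.0061,.003)])
        uv=proj(d,pts).astype(np.float32)
        s=cv2.remap(g[:,:,1].astype(np.float32),uv[:,0].reshape(-1,1),uv[:,1].reshape(-1,1),1)
        v_=cv2.remap(g[:,:,2].astype(np.float32),uv[:,0].reshape(-1,1),uv[:,1].reshape(-1,1),1)
        best.append((s.mean()-.5*v_.mean(),round(float(q),3)))
    best.sort(); return best[:3]
if __name__=="__main__":
    d=get_image("top"); print(lever_img(d)); st(); print(qof())
E
python3 lev.py
python3 - <<'E'
from lev import *
d=get_image("top")
for f in("t16","t17","t14"):
    im=cv2.imread(f"pics/{f}.png")
    full=np.zeros((384,512,3),np.uint8)
    if f=="t14": full[120:250,120:300]=cv2.resize(im,(180,130),interpolation=3)[:,:,::-1]
    else: full[140:215,150:250]=cv2.resize(im,(100,75),interpolation=3)[:,:,::-1]
    e=dict(d);e["img"]=full; print(f,lever_img(e))
E
```

```text
[(np.float32(-66.795586), 0.78), (np.float32(-66.62582), 0.77), (np.float32(-66.027824), 0.79)]
t 24.55 p [0.522  0.182  0.3079] head -0.1294 down [-0.0123 -0.0094 -0.9999] F [-16.4 -15.6  21.6] w 20.4
(0.852, 0.1121)
t16 [(np.float32(-65.92279), 0.75), (np.float32(-65.78993), 0.74), (np.float32(-65.207214), 0.76)]
t17 [(np.float32(-69.50028), 0.78), (np.float32(-69.490906), 0.79), (np.float32(-68.811226), 0.8)]
t14 [(np.float32(-79.60474), 1.35), (np.float32(-79.562), 1.36), (np.float32(-79.03431), 1.34)]
```

```bash
python3 - <<'E'
from h import *
p,_=cur(); 
plan([(gp(.8*(1-k/5)-.04*k/5),-.125,1) for k in range(1,6)],0)
E
```

```text
[2.3,-12.1,21.9,-0.004,0.011,0.011,0],[0,-3.8,18.9,0,0,0,0],[0,-0.6,19.3,0,0,0,0],[0,2.7,19.1,0,0,0,0],[0,5.8,18.4,0,0,0,0],
```

```bash
python3 -m creep '[[0,-7,13,0,0,0,0],[0,-7,13,0,0,0,0],[0,-4,19,0,0,0,0],[0,-0.6,19.3,0,0,0,0],[0,2.7,19,0,0,0,0]]' 15
python3 - <<'E'
from h import *
st();print(qof()); plan([(gp(-.04),-.125,2)],0)
E
```

```text
time: 25.1
position: [0.4994, 0.1065, 0.3078]
tool_rot: [1.306, 1.143, -1.294]
ft_force: [13.7, 3.0, -6.7]
grip_width: 0.24
t 25.1 p [0.4994 0.1065 0.3078] head -0.1253 down [ 0.0078  0.0019 -1.    ] F [13.7  3.  -6.7] w 20.9
(0.138, 0.1138)
[0.9,2.4,9.9,0,-0.001,-0.004,0],[0.9,2.4,9.9,0,-0.002,-0.004,0],
```

```bash
python3 -m creep '[[0,4,9.5,0,0,0,0],[0,4,9.5,0,0,0,0],[0,0,0,0,0,0,0]]' 
python3 - <<'E'
from h import *
st();print(qof())
E
python3 lev.py
```

```text
time: 25.4
position: [0.5029, 0.0913, 0.3077]
tool_rot: [1.306, 1.156, -1.296]
ft_force: [-1.2, 10.9, 2.7]
grip_width: 0.239
t 25.4 p [0.5029 0.0913 0.3077] head -0.1235 down [-3.0e-04  9.1e-03 -1.0e+00] F [-1.2 10.9  2.7] w 20.8
(0.001, 0.1126)
[(np.float32(-18.220615), -0.1), (np.float32(-17.447765), -0.09), (np.float32(-16.99143), -0.08)]
t 25.45 p [0.5029 0.0914 0.3077] head -0.1228 down [-1.0e-04  8.2e-03 -1.0e+00] F [-0.2 11.4  3.5] w 21.0
(0.002, 0.1126)
```

```bash
python3 -m creep '[[0,-0.5,-3,0,0,0,0],[0,0,0,0,0,0,55],[0,0,0,0,0,0,55],[0,0,0,0,0,0,55],[0,0,0,0,0,0,55]]'
python3 -m creep '[[0,0,0,0,0,0,55],[-30,0,0,0,0,0,55],[-40,0,0,0,0,0,55],[-20,0,10,0,0,0,55],[0,-40,10,0,0,0,55]]'
python3 -m creep '[[0,-40,0,0,0,0,55],[0,-20,40,0,0,0,55],[0,0,45,0,0,0,55],[0,0,45,0,0,0,55],[0,0,45,0,0,0,55]]'
python3 - <<'E'
from lev import *
st(); d=snap("top","t18",(120,120,300,250),4); print(lever_img(d)); snap("side","s18",(150,120,400,290),3)
E
```

```text
time: 25.95
position: [0.5032, 0.0892, 0.3069]
tool_rot: [1.301, 1.147, -1.303]
ft_force: [0.2, 0.1, -0.8]
grip_width: 0.522
time: 26.45
position: [0.4642, 0.0742, 0.4005]
tool_rot: [1.307, 1.139, -1.298]
ft_force: [-1.3, -0.2, 0.3]
grip_width: 0.63
time: 26.95
position: [0.3788, -0.0926, 0.3975]
tool_rot: [1.302, 1.147, -1.299]
ft_force: [0.5, -0.1, 0.8]
grip_width: 0.636
t 26.95 p [ 0.3788 -0.0926  0.3975] head -0.125 down [ 1.5e-03  5.0e-04 -1.0e+00] F [ 0.5 -0.1  0.8] w 55.3
[(np.float32(-118.10616), -0.0), (np.float32(-117.77838), 0.01), (np.float32(-117.26213), -0.01)]
```

View pics/t18.png

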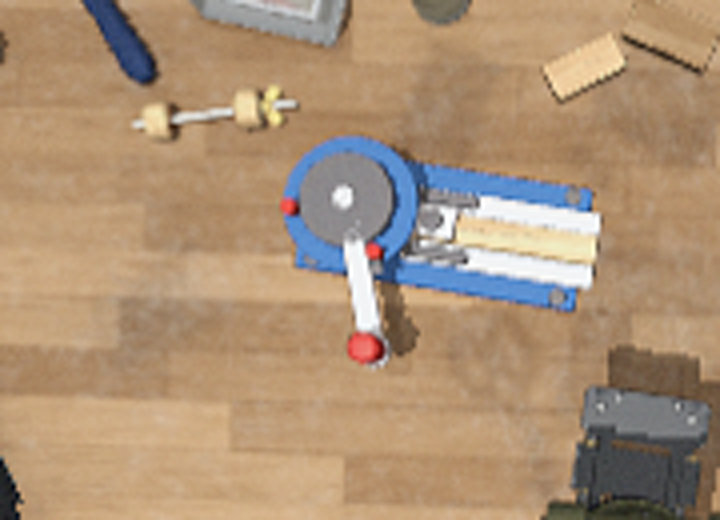

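View pics/s18.png

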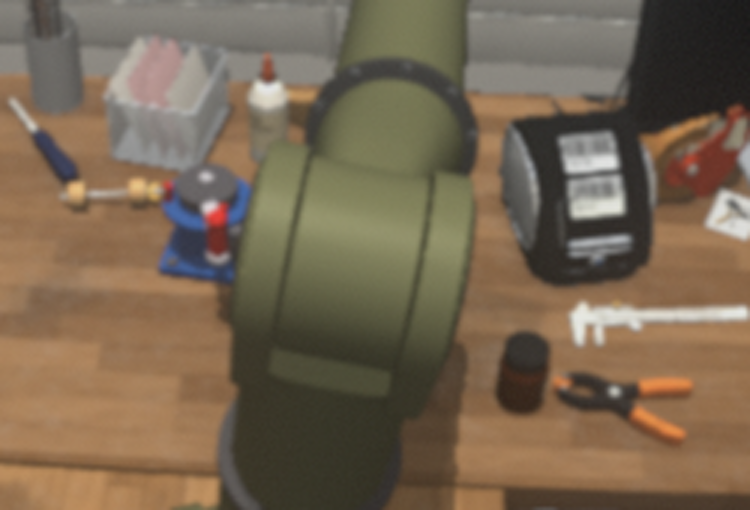

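```bash
python3 -m creep '[[0,0,0,0,0,0,55],[0,0,0,0,0,0,55],[0,0,0,0,0,0,55]]'; python3 - <<'E'
from h import *
d=get_image("top"); print(inc(unproj(d,np.array([[598,237],[596,264]])/4+[120,120],.036)))
st(); print(ctrl.close_job())
E
```

```text
time: 27.35
position: [0.3798, -0.0897, 0.3971]
tool_rot: [1.299, 1.149, -1.3]
ft_force: [-0.1, 0.8, 0.2]
grip_width: 0.629
[[ 0.008  -0.1264]
 [-0.0134 -0.128 ]]
t 27.4 p [ 0.3799 -0.0898  0.3971] head -0.1229 down [-3.e-04 -1.e-04 -1.e+00] F [ 0.2 -0.8 -0.2] w 55.0
the job is handed in; nothing more can be done
None
```

I laid the strip on the bed, slid it to the stop, tightened the clamp with the lever, parked the lever and let go. The job was handed in at 27.4 s; it returned no verdict.

**Placing the strip:** The first insertion failed. The strip tilted nose-up in the gripper and jammed near the clamp arm's end, at up to about 37 N. I backed out, set it flat on the bed, and pushed it in with closed fingers until it pressed the stop at about 7 N.

**Tightening:** I made three full swings, with the last of them taking about 4 N along the swing. The fourth came up hard at a lever angle of about 0.8 rad, where the fingers slipped off the grip. I gripped again and pushed once more. It resisted with about 22 N along the swing, which I took as the nut being solid. The lever still gave about 0.03 rad under that push.

**Last checks:**
- **Lever:** it reads about 0.00 rad in the top picture, at its parking stop.
- **Strip:** its tail lies level with the end of the bed, which puts the other end at the stop, and it is straight between the rails.
- **Bystanders:** the offcut, jar and spring clamp look unmoved in the pictures; I did not measure them.
- **Robot:** the gripper is open and clear of everything.
- **Not checked:** I had no direct reading of the nut angle or of the pad's pressure on the strip. Both are inferred from the dead stop.

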